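# Clamp a bearing housing with the ratchet lever

### The arm

A 6-joint arm with a two-finger parallel gripper is mounted at the origin on the work surface. World frame = base frame: x ahead of the robot, y to its left, z up, the work surface at z = 0. Lengths are in m, angles in rad, forces in N, time in s.
With the tool pointing down it reaches from about 0.425 to 0.95 m from the base axis. Payload 3.5 kg.
Tool frame: the origin (TCP) lies at the very end of the fingers, on their centre line; the grasp point (between the pads) lies 19 mm behind it; z points along the fingers, y is the line along which they close (so a half turn about z gives the same grasp; the last joint's range is limited). The gripper opens to 85 mm and grips with 20 to 120 N. Pads are 22 mm wide; open, the fingers measure 114 mm over their backs; the gripper's body (76 mm by 85 mm) begins 54 mm behind the grasp point. The pads swing forward as they close: fully open they stand 13 mm farther back than shut.
Start: joints at [0.954, 0.286, 1.577, -0, 1.279, -0.15], TCP at [0.304, 0.603, 0.207] pointing down, gripper open.
Joint ranges: [-2.77, 2.77], [-0.9, 2.22], [0.21, 2.48], [-1.53, 4.67], [0.24, 2.81], [-2.84, 2.84]. Speed limits (rad/s): [2.79, 2.79, 3.14, 3.14, 3.14, 3.14].

### API

Orientations are given as a unit quaternion [x, y, z, w].
In Python, from plant import ctrl, optics, sign_off gives the robot as it stands.
- The arm moves only by the shell command python3 -m creep 'ROWS' [FORCE]. ROWS is JSON, a list of rows, each an object of numbers: "x", "y", "z": the shift along the tool's x, y, z in mm; "rx", "ry", "rz": the turn, a rotation vector about the tool's x, y, z in degrees; "grip": the opening, from 0 (shut) to 1 (fully open). In form: [{"x": .., "y": .., "z": .., "rx": .., "ry": .., "rz": .., "grip": ..}, ...]. A call has exactly 10 rows; each row shifts and turns the commanded pose from where the row before left it, along the tool's axes as they then stand; what a row does not reach is not made up. A row lasts 1/12 s, in which the tool goes at most 41.7 mm and 7.16 degrees, less where a joint would pass 70% of its speed; a pose out of reach is approached as far as the arm can. A call with a gripper value outside its range is refused whole. The fingers move at their own pace and stop on an object; FORCE is the grip in N (left out, the last holds). Time passes only in rows, so rows that do not move let the fingers close, or fill a call up. It gives the time, the measured TCP pose, the force, the opening and the grip force at its end, in the units of the state.
- ctrl.get_state(): the state, without advancing time (a new reading comes with each control period).
- optics.read_camera(name): name is "scene" or "side" or "wrist"; returns a dict with "color" (384x512x3 uint8, blue, green, red), "K" (3x3 intrinsics, pixels), "R" (3x3) and "t" (3): a world point X has camera coordinates R X + t. Camera axes: x right, y down, z forward; pixel columns grow to the right and rows downward; lengths in m; the calibration is good to about 2 mm. The wrist camera is an equidistant fisheye: a pixel r from the principal point sees the ray r / f radians off the axis. A picture is of the moment at which its call begins. There is no depth.
- sign_off(): hands the job in; it is judged then, once.
The state is a dict: "time": time; "qpos": joint angles; "dq": joint speeds; "joint_efforts": joint torques, N m; "eef_pos": TCP position; "tcp_rot": TCP orientation; "contact_force": force on the tool from outside, world axes, zero at the start; "wrist_torque": the same for the moment, N m; "opening": opening from 0.0 (shut) to 1.0 (fully open); "finger_force": force on a finger pad.
Only numpy, scipy, OpenCV 4.12 (cv2) and the standard library are available. Lean on these libraries where they do the work, as an engineer would, in place of code of your own. Each camera call takes 0.05 s, during which the arm holds its last target. There are 200 camera calls.

### The job

Lay the bearing housing flat on the bed of the ratchet clamp, between the sprung jaw and the fixed jaw and centred along them, with its long sides parallel to the jaws, and let go of it. Then swing the holding catch fully home against the toothed wheel, and after that pump the lever back and forth from stop to stop, closing the jaw with the lever only, until the housing is gripped so firmly that the sprung pad stays pushed back by about 5 mm or more when the lever goes back. Finish with the lever swung fully back against its rear stop (the end of its swing away from its driving stroke), the catch still home, and leave the other things on the bench where they are.

Things in the scene. Friction and masses are not known exactly. Their poses are not given: they have to be found in the camera images.
- clamp: ratchet bench clamp, bolted down: a grey base plate 150 mm (x) by 315 mm (y) by 20 mm thick. Origin on the bench, on the bed's centre line at the as-opened position of the sprung pad's face; x runs along the jaws' faces, +y points from the sprung jaw to the fixed jaw, z up. The plate spans y from -205 to +110 mm, its top, the bed, is 20 mm above the bench. All clamp parts ride with it.
- pad_face (a point): centre of the working face of the sprung jaw's pad, 10 mm above the bed. Pad 90 mm long (clamp x), its top 21 mm above the bed; it pushes along clamp +y. The jaw block behind it, 100 mm long, is 27 mm high.
- fixed_face (a point): centre of the working face of the fixed jaw, 10 mm above the bed; jaw 100 mm long (clamp x), 22 mm thick, its top 24 mm above the bed. Its place along the bed differs: the opening between the faces is 46 to 55 mm when the sprung jaw is open.
- housing_center (a point): loose aluminium bearing housing, 0.3 to 0.6 kg: foot plate 110 mm (its x) by 36 mm (its y) by 14 mm thick, on it in the middle a hump 46 mm long (its x), 28 mm thick (its y), straight-sided up to 36 mm and round-topped to 59 mm above the underside, with a bearing bore along y. The point is 30 mm above the underside, on the middle. To grasp: across the hump's 46 mm, closing along its x. Either long side may face the sprung jaw.
- wheel_axis (a point): on the upright axis of the toothed wheel and of the lever, 30 mm above the bench. Wheel 99 mm across, 18 round teeth. Turning it anticlockwise from above drives the sprung jaw along clamp +y, 4 mm a notch; a return spring turns it back unless the catch holds it.
- lever_grip (a point): middle of the black upright round grip of the ratchet lever, 22 mm diameter, 140 mm from the wheel's axis, 92 mm above the bench; it stands from 54 to 120 mm above the bench, the lever's flat arm (from 44 to 54 mm) lies below it.
- lever (a joint): swing of the lever about the wheel's axis, rad, anticlockwise from above positive: 0 at the rear stop, 0.95 at the forward stop. The stroke towards 0.95 drives the wheel, the way back slips over the teeth. A full stroke from stop to stop advances two notches (8 mm) once the catch is home. At 0 the arm points from the axis at -143 degrees in the clamp's frame, anticlockwise from its +x. Takes 2 to 12 N at the grip, more as the clamp tightens; stays where it is left.
- catch_hinge (a point): on the upright hinge axis of the holding catch, 40 mm above the bench.
- catch_peg (a point): middle of the steel upright round peg on the free end of the holding catch, 16 mm diameter, 96 mm from the hinge, 80 mm above the bench; it stands from 46 to 98 mm above the bench on the catch's flat arm.
- catch (a joint): swing of the catch about its hinge, rad, anticlockwise from above positive: 0 swung clear, 0.6 fully home against its stop with its spring tooth between the wheel's teeth. Takes about 3 N at the peg, 5 N near home; stays where it is left.
- pad (a joint): how far the sprung pad is pushed back into the jaw, m: 0 free, 0.014 bottomed; 4 N per mm.
- coupling: flanged steel coupling, standing, flange 60 mm across, 42 mm high; a bystander
- wrench: steel combination wrench 200 mm long, lying flat; a bystander
- screwdriver: red-handled screwdriver, lying; a bystander
- socket: small steel wrench socket, standing, 28 mm across, 36 mm high; a bystander
- oil: white oil bottle, standing, 54 mm across, 130 mm high; a bystander
- tape: yellow tape measure, standing, 70 x 35 x 65 mm high; a bystander
- hammer: hammer, lying; a bystander
- jaw: the sprung jaw's block, 100 x 24 x 27 mm, behind the pad, with its origin 20 mm above the bench on the line of the pad's free face; moves along clamp y with the wheel.
- fixed_jaw: the fixed jaw; its origin lies 10 mm below point fixed_face, on the bed.
Things that resemble listed ones, but are neither listed nor needed, are in the scene too. What is meant by the part that bears housing_center is not red or yellow, and is the larger of those in its own colour.

How it is judged:
By the outcome, as a careful person would: the job done as asked, in the order asked, and still so for the second after the job is handed in, with the robot touching nothing.
It also fails if it takes over 64 s, if anything falls off the work surface, if the arm or the gripper's body presses on something with over 40 N, if the wrist force passes 120 N, or if a joint passes its speed limit or range.

## Working session

There is one attempt and no reset: what is moved stays moved. The work goes in short steps, Python scripts to look and compute and a shell command to move; the robot and the scene stay as the last step left them, time stands still between calls to the robot, and variables do not carry over. Pictures are saved under pics/ and viewed, at most 10 in all, crops included, and the job is handed in when it is done.

```bash
ls; mkdir -p pics; python3 - <<'E'
from plant import ctrl, optics
import cv2,numpy as np,pickle
s=ctrl.get_state();print(s)
d={}
for n in("scene","side","wrist"):
    c=optics.read_camera(n);d[n]=c
    cv2.imwrite(f'pics/{n}0.png',cv2.resize(c["color"],(800,600),interpolation=cv2.INTER_CUBIC))
    print(n,c["K"].tolist(),np.round(c["R"],3).tolist(),c["t"])
pickle.dump(d,open('c0.pkl','wb'))
E
```

```text
pics
{'time': 0.0, 'qpos': array([ 9.53935789e-01,  2.87198354e-01,  1.57819173e+00,  1.32796060e-05,
        1.27858514e+00, -1.49999500e-01]), 'dq': array([ 0.001417  , -0.00065268,  0.00255418,  0.00128055, -0.00016485,
       -0.00088242]), 'joint_efforts': array([ 8.24761701e-04, -4.05975223e+01, -2.92625409e+01, -7.07664958e-05,
        5.75578961e-03,  4.06708395e-06]), 'eef_pos': array([0.30335784, 0.60218807, 0.20511747]), 'tcp_rot': array([ 2.31318061e-01,  9.72877451e-01, -1.10240624e-03, -4.51559336e-04]), 'contact_force': array([0.00076126, 0.7464256 , 0.75807901]), 'wrist_torque': array([ 0.04638702,  0.00341545, -0.02189379]), 'finger_force': 0.0, 'opening': 1.0025160042416015}
scene [[462.1128469627328, 0.0, 247.7491690429906], [0.0, 462.1128469627328, 196.34607288630176], [0.0, 0.0, 1.0]] [[-0.668, 0.744, -0.013], [0.431, 0.372, -0.822], [-0.607, -0.555, -0.569]] [ 0.37629286 -0.17839001  2.04849868]
side [[368.47289975063006, 0.0, 255.2880120206845], [0.0, 368.47289975063006, 189.96725297800566], [0.0, 0.0, 1.0]] [[-0.996, -0.086, 0.008], [-0.064, 0.67, -0.74], [0.058, -0.738, -0.673]] [0.57976136 0.10727004 1.19437006]
wrist [[297.3186396354542, 0.0, 251.61232042012034], [0.0, 297.3186396354542, 189.5851523872648], [0.0, 0.0, 1.0]] [[0.45, 0.893, -0.001], [0.861, -0.433, 0.267], [0.238, -0.121, -0.964]] [-0.67538484 -0.03414577  0.37741457]
```

View pics/scene0.png

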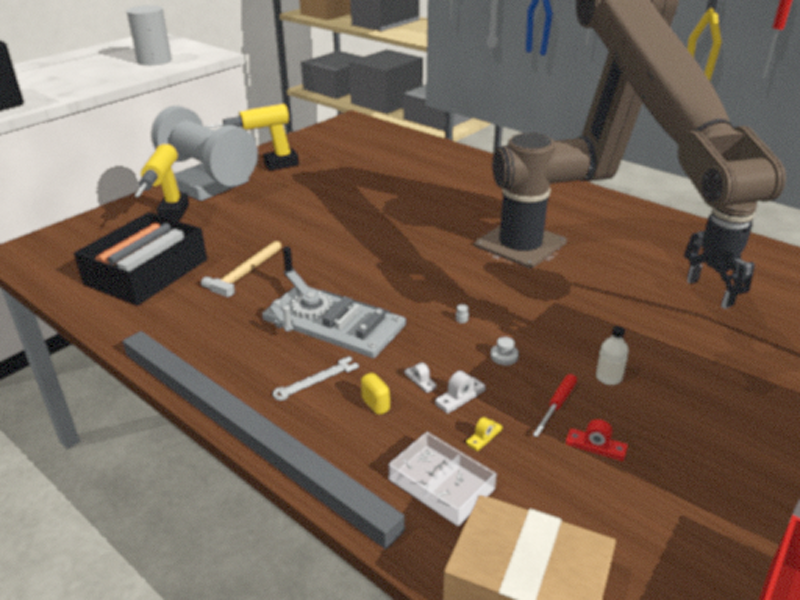

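View pics/side0.png

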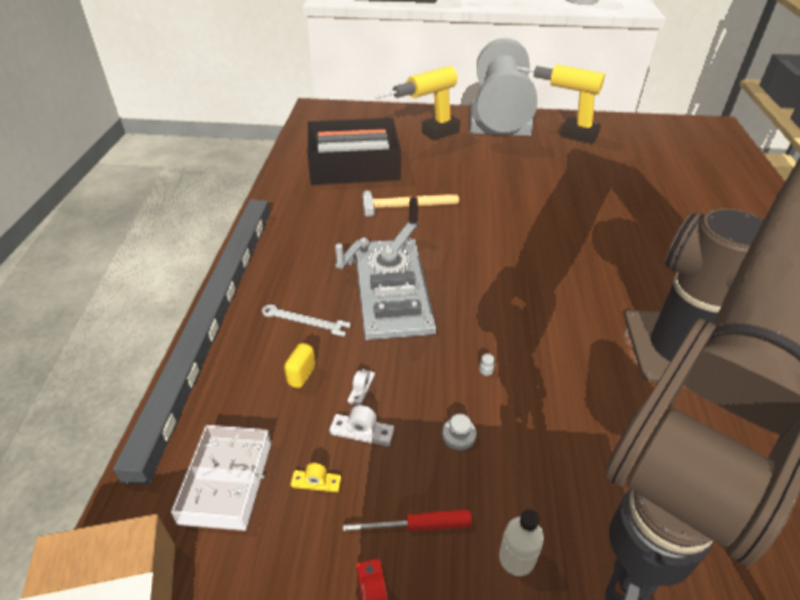

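The scene view shows the clamp at about (335,315) and the large grey housing at (460,390), with a smaller grey look-alike at (420,375). In the side view the housing is at (363,425), the clamp spans (357-434, 240-338), the lever grip is at (413,210) and the peg at (340,255).

```bash
cat > h.py <<'E'
import numpy as np,cv2,pickle
from scipy.spatial.transform import Rotation as Ro
def ray(c,u,v,name):
    K=c["K"];x=(u-K[0,2])/K[0,0];y=(v-K[1,2])/K[1,1]
    if name=="wrist":
        th=np.hypot(x,y);s=np.sin(th)/th if th>1e-9 else 1
        d=np.array([x*s,y*s,np.cos(th)])
    else: d=np.array([x,y,1.])
    return -c["R"].T@c["t"],c["R"].T@d
def plane(c,u,v,name,z):
    o,d=ray(c,u,v,name);return o+d*(z-o[2])/d[2]
def proj(c,X,name):
    p=c["R"]@np.asarray(X,float)+c["t"];K=c["K"]
    if name=="wrist":
        r=np.hypot(p[0],p[1]);th=np.arctan2(r,p[2]);q=p[:2]/r*th
    else:q=p[:2]/p[2]
    return np.array([K[0,0]*q[0]+K[0,2],K[1,1]*q[1]+K[1,2]])
def tri(L):
    A=np.zeros((3,3));b=np.zeros(3)
    for o,d in L:
        d=d/np.linalg.norm(d);P=np.eye(3)-np.outer(d,d);A+=P;b+=P@o
    X=np.linalg.solve(A,b);return X,[np.linalg.norm(np.cross(X-o,d/np.linalg.norm(d))) for o,d in L]
E
python3 - <<'E'
from h import *
d=pickle.load(open('c0.pkl','rb'));f=1.5625
S,D=d['scene'],d['side']
for n,u,v,z in[('nl',362,338,.02),('nr',434,333,.02),('fl',357,243,.02),('fr',412,240,.02),('hous',363,418,.03),('housL',332,430,.0),('housR',392,438,.0),('grip',413,210,.092),('peg',340,255,.08),('oil',521,560,.03),('wrench',307,320,.0),('wheel',390,258,.04)]:
    print(n,np.round(plane(D,u/f,v/f,'side',z),3))
for n,u,v,z in[('hous',461,385,.03),('grip',288,258,.092),('peg',289,316,.08)]:
    print(n,np.round(plane(S,u/f,v/f,'scene',z),3))
E
```

```text
nl [0.654 0.05  0.02 ]
nr [0.507 0.022 0.02 ]
fl [ 0.709 -0.269  0.02 ]
fr [ 0.575 -0.294  0.02 ]
hous [0.624 0.254 0.03 ]
housL [0.68  0.264 0.   ]
housR [0.571 0.27  0.   ]
grip [ 0.576 -0.319  0.092]
peg [ 0.727 -0.142  0.08 ]
oil [0.362 0.481 0.03 ]
wrench [ 0.783 -0.011  0.   ]
wheel [ 0.62  -0.193  0.04 ]
hous [0.624 0.262 0.03 ]
grip [ 0.58  -0.32   0.092]
peg [ 0.737 -0.141  0.08 ]
```

```bash
python3 - <<'E'
from h import *
d=pickle.load(open('c0.pkl','rb'))
c=d['wrist'];s=Ro.from_quat([2.31318061e-01,9.72877451e-01,-1.1e-3,-4.5e-4]).as_matrix()
print(np.round(s,3)); p=-c["R"].T@c["t"]; print("cam in tool",s.T@(p-[.3034,.6022,.2051]), "optical axis in tool", s.T@c["R"][2])
E
```

```text
[[-0.893  0.45  -0.001]
 [ 0.45   0.893 -0.002]
 [ 0.    -0.002 -1.   ]]
cam in tool [ 0.0678207   0.00109771 -0.16695073] optical axis in tool [-0.26731288  0.00118801  0.96360906]
```

```bash
cat >> h.py <<'E'
def state():
    from plant import ctrl
    s=ctrl.get_state();return s
def plan(p1,ang,n,p0=None,R0=None):
    """tool down, tool y at world angle ang (deg): print n rows, start measured unless given"""
    if p0 is None:
        s=state();p0=s['eef_pos'];R0=Ro.from_quat(s['tcp_rot'])
    a=np.radians(ang);y=np.array([np.cos(a),np.sin(a),0]);z=np.array([0,0,-1.]);
    R1=Ro.from_matrix(np.c_[np.cross(y,z),y,z]);w=(R0.inv()*R1).as_rotvec()
    R=R0;st=(np.asarray(p1)-p0)/n
    for i in range(n):
        b=R.inv().apply(st);print("xyz",np.round(b*1000,1),"r",np.round(np.degrees(w/n),2));R=R*Ro.from_rotvec(w/n)
def look(tag):
    from plant import optics
    c=optics.read_camera("wrist");pickle.dump(c,open(f'{tag}.pkl','wb'))
    cv2.imwrite(f'pics/{tag}.png',cv2.resize(c["color"],(800,600),interpolation=cv2.INTER_CUBIC));return c
E
python3 -c "
from h import *
plan([.624,.258,.25],-3,20)"
```

```text
xyz [-22.1  -8.2  -2.2] r [-0.01  0.    3.31]
xyz [-22.5  -6.9  -2.2] r [-0.01  0.    3.31]
xyz [-22.9  -5.6  -2.2] r [-0.01  0.    3.31]
xyz [-23.1  -4.2  -2.2] r [-0.01  0.    3.31]
xyz [-23.3  -2.9  -2.2] r [-0.01  0.    3.31]
xyz [-23.5  -1.5  -2.2] r [-0.01  0.    3.31]
xyz [-23.5  -0.2  -2.2] r [-0.01  0.    3.31]
xyz [-23.5   1.2  -2.2] r [-0.01  0.    3.31]
xyz [-23.4   2.5  -2.2] r [-0.01  0.    3.31]
xyz [-23.2   3.9  -2.2] r [-0.01  0.    3.31]
xyz [-22.9   5.2  -2.2] r [-0.01  0.    3.31]
xyz [-22.6   6.5  -2.2] r [-0.01  0.    3.31]
xyz [-22.2   7.8  -2.2] r [-0.01  0.    3.31]
xyz [-21.7   9.1  -2.2] r [-0.01  0.    3.31]
xyz [-21.1  10.3  -2.2] r [-0.01  0.    3.31]
xyz [-20.5  11.5  -2.2] r [-0.01  0.    3.31]
xyz [-19.8  12.7  -2.2] r [-0.01  0.    3.31]
xyz [-19.   13.8  -2.2] r [-0.01  0.    3.31]
xyz [-18.2  14.9  -2.2] r [-0.01  0.    3.31]
xyz [-17.3  15.9  -2.2] r [-0.01  0.    3.31]
```

```bash
python3 -m creep '[{"x":-22,"y":-8,"z":-4,"rz":3.3},{"x":-22,"y":-7,"z":-4,"rz":3.3},{"x":-23,"y":-6,"z":-4,"rz":3.3},{"x":-23,"y":-4,"z":-4,"rz":3.3},{"x":-23,"y":-3,"z":-4,"rz":3.3},{"x":-23,"y":-2,"z":-4,"rz":3.3},{"x":-23,"y":0,"z":-4,"rz":3.3},{"x":-23,"y":1,"z":-4,"rz":3.3},{"x":-23,"y":3,"z":-4,"rz":3.3},{"x":-23,"y":4,"z":-4,"rz":3.3}]' 60
python3 -m creep '[{"x":-23,"y":5,"rz":3.3},{"x":-23,"y":6,"rz":3.3},{"x":-22,"y":8,"rz":3.3},{"x":-22,"y":9,"rz":3.3},{"x":-21,"y":10,"rz":3.3},{"x":-20,"y":12,"rz":3.3},{"x":-20,"y":13,"rz":3.3},{"x":-19,"y":14,"rz":3.3},{"x":-18,"y":15,"rz":3.3},{"x":-17,"y":16,"rz":3.3}]'
python3 -c "
from h import *
look('w1')"
```

```text
$[0]: bad value
$[0]: bad value
```

View pics/w1.png

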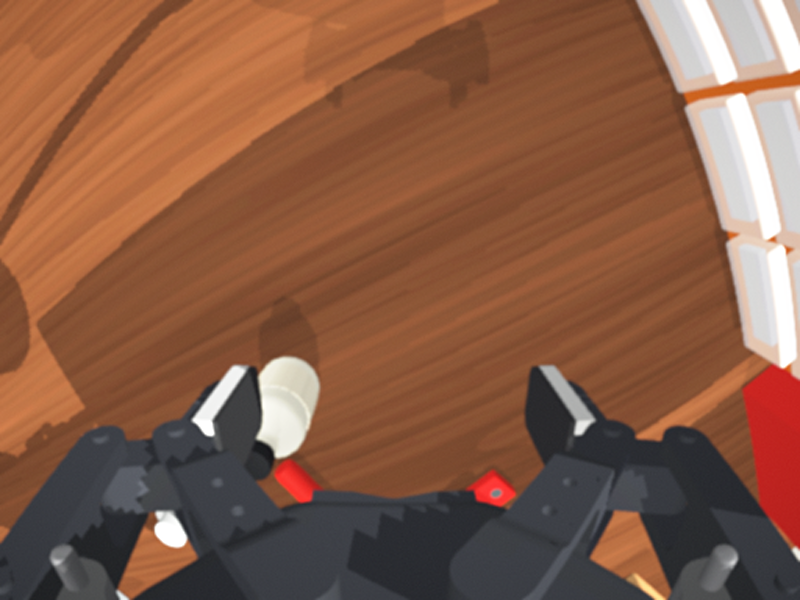

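The wrist view shows the arm has not moved: the rows were refused, probably because every key is required. The bottle is at (285,405).

```bash
python3 -m creep '[{"x":-22,"y":-8,"z":-4,"rx":0,"ry":0,"rz":3.3,"grip":1},{"x":-22,"y":-7,"z":-4,"rx":0,"ry":0,"rz":3.3,"grip":1},{"x":-23,"y":-6,"z":-4,"rx":0,"ry":0,"rz":3.3,"grip":1},{"x":-23,"y":-4,"z":-4,"rx":0,"ry":0,"rz":3.3,"grip":1},{"x":-23,"y":-3,"z":-4,"rx":0,"ry":0,"rz":3.3,"grip":1},{"x":-23,"y":-2,"z":-4,"rx":0,"ry":0,"rz":3.3,"grip":1},{"x":-23,"y":0,"z":-4,"rx":0,"ry":0,"rz":3.3,"grip":1},{"x":-23,"y":1,"z":-4,"rx":0,"ry":0,"rz":3.3,"grip":1},{"x":-23,"y":3,"z":-4,"rx":0,"ry":0,"rz":3.3,"grip":1},{"x":-23,"y":4,"z":-4,"rx":0,"ry":0,"rz":3.3,"grip":1}]' 60
python3 -m creep '[{"x":-23,"y":5,"z":0,"rx":0,"ry":0,"rz":3.3,"grip":1},{"x":-23,"y":6,"z":0,"rx":0,"ry":0,"rz":3.3,"grip":1},{"x":-22,"y":8,"z":0,"rx":0,"ry":0,"rz":3.3,"grip":1},{"x":-22,"y":9,"z":0,"rx":0,"ry":0,"rz":3.3,"grip":1},{"x":-21,"y":10,"z":0,"rx":0,"ry":0,"rz":3.3,"grip":1},{"x":-20,"y":12,"z":0,"rx":0,"ry":0,"rz":3.3,"grip":1},{"x":-20,"y":13,"z":0,"rx":0,"ry":0,"rz":3.3,"grip":1},{"x":-19,"y":14,"z":0,"rx":0,"ry":0,"rz":3.3,"grip":1},{"x":-18,"y":15,"z":0,"rx":0,"ry":0,"rz":3.3,"grip":1},{"x":-17,"y":16,"z":0,"rx":0,"ry":0,"rz":3.3,"grip":1}]'
python3 -c "
from h import *
look('w2')"
```

```text
time: 1.03
eef_pos: [0.4626, 0.4316, 0.2465]
tcp_rot: [0.499, 0.866, -0.0, -0.0]
contact_force: [-0.1, 0.1, 0.6]
opening: 1.002
finger_force: 0.0
time: 1.87
eef_pos: [0.6237, 0.2601, 0.2461]
tcp_rot: [0.725, 0.689, -0.0, -0.0]
contact_force: [0.0, 0.2, -0.3]
opening: 1.0
finger_force: 0.0
```

View pics/w2.png

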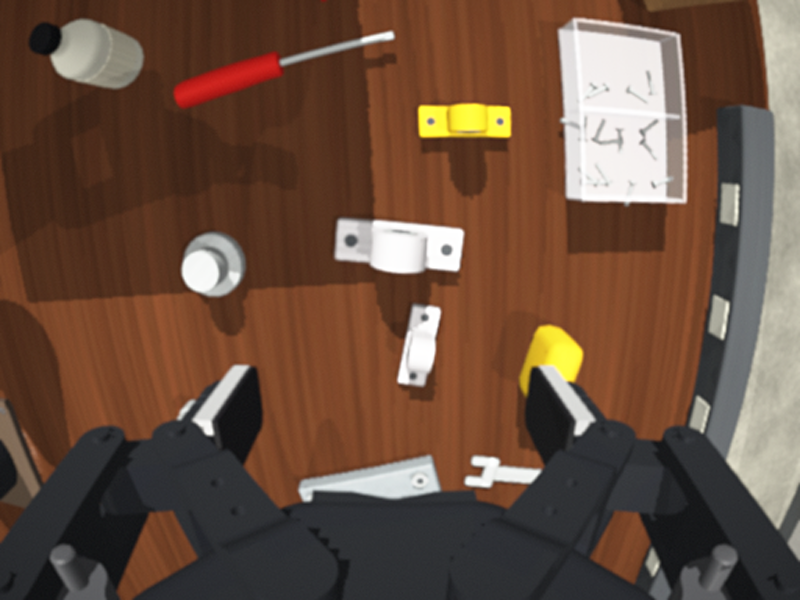

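The wrist picture shows the large grey housing at (400,245), with bolt holes at (350,240) and (447,250) and foot corners at about (338,218), (464,229), (460,271) and (335,261).

```bash
python3 - <<'E'
from h import *
c=pickle.load(open('w2.pkl','rb'));f=1.5625
s=state();print(proj(c,s['eef_pos'],'wrist')*f,np.round(-c["R"].T@c["t"],3))
g=cv2.cvtColor(c['color'],cv2.COLOR_BGR2HSV)
m=((g[...,1]<60)&(g[...,2]>110)).astype(np.uint8)
n,L,st,ce=cv2.connectedComponentsWithStats(m)
k=max((i for i in range(1,n) if abs(ce[i][0]-400/f)<20 and abs(ce[i][1]-245/f)<15),key=lambda i:st[i][4])
print(st[k],ce[k]*f)
P=np.array([plane(c,u,v,'wrist',.014)[:2] for v,u in np.argwhere(L==k)])
print('hum+foot rect',cv2.minAreaRect(P.astype(np.float32)*1000))
for n,u,v in[('h1',350,240),('h2',447,250),('c1',338,218),('c2',464,229),('c3',460,271),('c4',335,261)]:
    print(n,np.round(plane(c,u/f,v/f,'wrist',.014),4))
E
```

```text
[399.68267714 360.38903282] [0.628 0.329 0.413]
[ 214  140   83   35 2367] [399.06197191 245.07881812]
hum+foot rect ((628.386474609375, 262.55450439453125), (45.29866409301758, 111.18244171142578), 81.41378784179688)
h1 [0.587 0.271 0.014]
h2 [0.671 0.258 0.014]
c1 [0.5779 0.2909 0.014 ]
c2 [0.6864 0.2759 0.014 ]
c3 [0.6821 0.2386 0.014 ]
c4 [0.5724 0.2532 0.014 ]
```

```bash
python3 -m creep '[{"x":2,"y":3,"z":20,"rx":0,"ry":0,"rz":2.5,"grip":1},{"x":2,"y":3,"z":20,"rx":0,"ry":0,"rz":2.5,"grip":1},{"x":0,"y":0,"z":30,"rx":0,"ry":0,"rz":0,"grip":0.85},{"x":0,"y":0,"z":30,"rx":0,"ry":0,"rz":0,"grip":0.85},{"x":0,"y":0,"z":30,"rx":0,"ry":0,"rz":0,"grip":0.85},{"x":0,"y":0,"z":30,"rx":0,"ry":0,"rz":0,"grip":0.85},{"x":0,"y":0,"z":20,"rx":0,"ry":0,"rz":0,"grip":0.85},{"x":0,"y":0,"z":0,"rx":0,"ry":0,"rz":0,"grip":0.85},{"x":0,"y":0,"z":0,"rx":0,"ry":0,"rz":0,"grip":0.85},{"x":0,"y":0,"z":0,"rx":0,"ry":0,"rz":0,"grip":0.85}]' 60
python3 - <<'E'
from h import *
look('w3')
print(np.degrees(Ro.from_quat(state()['tcp_rot']).as_matrix()[:2,1]))
E
```

```text
time: 2.75
eef_pos: [0.6305, 0.2651, 0.0683]
tcp_rot: [0.753, 0.658, 0.001, 0.001]
contact_force: [0.3, 1.0, 0.0]
opening: 0.853
finger_force: 0.0
[56.77417489 -7.71021748]
```

View pics/w3.png

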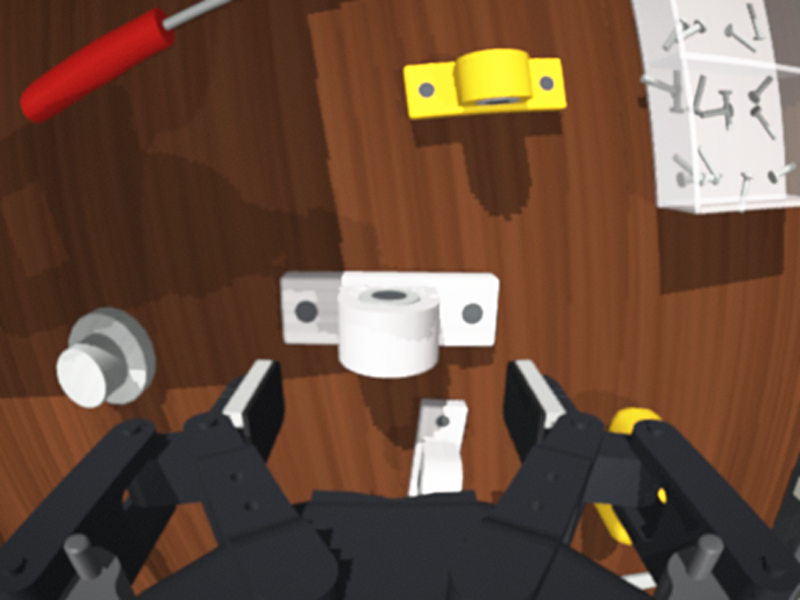

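The housing lies square between the fingers, with holes at (306,312) and (472,314); the centre is checked next.

```bash
python3 - <<'E'
from h import *
c=pickle.load(open('w3.pkl','rb'));f=1.5625;s=state();R=Ro.from_quat(s['tcp_rot'])
a=plane(c,306/f,312/f,'wrist',.014);b=plane(c,472/f,314/f,'wrist',.014);print(a,b,np.degrees(np.arctan2(*(b-a)[1::-1])))
d=(a+b)/2-s['eef_pos'];print((a+b)/2,R.inv().apply(d)*1000)
print([np.round(plane(c,u/f,v/f,'wrist',.014),4) for u,v in((283,272),(497,274),(496,346),(284,344))])
E
```

```text
[0.58733217 0.27037044 0.014     ] [0.67015869 0.2580097  0.014     ] -8.4879742695259
[0.62874543 0.26419007 0.014     ] [-1.39086501 -2.38033205 55.18731028]
[array([0.5795, 0.2924, 0.014 ]), array([0.6846, 0.277 , 0.014 ]), array([0.6814, 0.2388, 0.014 ]), array([0.5723, 0.2548, 0.014 ])]
```

```bash
python3 -m creep '[{"x":-1,"y":-1.5,"z":15,"rx":0,"ry":0,"rz":0.5,"grip":0.85},{"x":0,"y":0,"z":15,"rx":0,"ry":0,"rz":0,"grip":0.85},{"x":0,"y":0,"z":15,"rx":0,"ry":0,"rz":0,"grip":0.85},{"x":0,"y":0,"z":7,"rx":0,"ry":0,"rz":0,"grip":0.85},{"x":0,"y":0,"z":0,"rx":0,"ry":0,"rz":0,"grip":0.85},{"x":0,"y":0,"z":0,"rx":0,"ry":0,"rz":0,"grip":0.3},{"x":0,"y":0,"z":0,"rx":0,"ry":0,"rz":0,"grip":0.3},{"x":0,"y":0,"z":0,"rx":0,"ry":0,"rz":0,"grip":0.3},{"x":0,"y":0,"z":0,"rx":0,"ry":0,"rz":0,"grip":0.3},{"x":0,"y":0,"z":0,"rx":0,"ry":0,"rz":0,"grip":0.3}]' 60
python3 -m creep '[{"x":0,"y":0,"z":0,"rx":0,"ry":0,"rz":0,"grip":0.3},{"x":0,"y":0,"z":0,"rx":0,"ry":0,"rz":0,"grip":0.3},{"x":0,"y":0,"z":-10,"rx":0,"ry":0,"rz":0,"grip":0.3},{"x":0,"y":0,"z":-20,"rx":0,"ry":0,"rz":0,"grip":0.3},{"x":0,"y":0,"z":-25,"rx":0,"ry":0,"rz":0,"grip":0.3},{"x":0,"y":0,"z":-25,"rx":0,"ry":0,"rz":0,"grip":0.3},{"x":0,"y":0,"z":-25,"rx":0,"ry":0,"rz":0,"grip":0.3},{"x":0,"y":0,"z":-25,"rx":0,"ry":0,"rz":0,"grip":0.3},{"x":0,"y":0,"z":-25,"rx":0,"ry":0,"rz":0,"grip":0.3},{"x":0,"y":0,"z":-20,"rx":0,"ry":0,"rz":0,"grip":0.3}]'
python3 -c "
from h import *
plan([.615,.08,.2],10.5,10)"
```

```text
time: 3.63
eef_pos: [0.6286, 0.2642, 0.016]
tcp_rot: [0.756, 0.654, 0.001, 0.0]
contact_force: [-1.6, -0.3, 3.8]
opening: 0.472
finger_force: 58.5
time: 4.47
eef_pos: [0.6274, 0.2638, 0.1905]
tcp_rot: [0.756, 0.654, -0.0, 0.0]
contact_force: [0.7, -0.2, -3.2]
opening: 0.467
finger_force: 58.3
xyz [-18.4   1.4  -0.9] r [-0.    0.   -1.87]
xyz [-18.4   0.8  -0.9] r [-0.    0.   -1.87]
xyz [-18.4   0.2  -0.9] r [-0.    0.   -1.87]
xyz [-18.4  -0.4  -0.9] r [-0.    0.   -1.87]
xyz [-18.4  -1.   -0.9] r [-0.    0.   -1.87]
xyz [-18.3  -1.6  -1. ] r [-0.    0.   -1.87]
xyz [-18.3  -2.2  -1. ] r [-0.    0.   -1.87]
xyz [-18.2  -2.8  -1. ] r [-0.    0.   -1.87]
xyz [-18.1  -3.4  -1. ] r [-0.    0.   -1.87]
xyz [-18.  -4.  -1.] r [-0.    0.   -1.87]
```

```bash
python3 -m creep '[{"x":-29,"y":2,"z":-5,"rx":0,"ry":0,"rz":-1.9,"grip":0.3},{"x":-29,"y":1,"z":-5,"rx":0,"ry":0,"rz":-1.9,"grip":0.3},{"x":-29,"y":0,"z":-5,"rx":0,"ry":0,"rz":-1.9,"grip":0.3},{"x":-29,"y":-1,"z":-5,"rx":0,"ry":0,"rz":-1.9,"grip":0.3},{"x":-29,"y":-2,"z":-5,"rx":0,"ry":0,"rz":-1.9,"grip":0.3},{"x":-29,"y":-3,"z":-5,"rx":0,"ry":0,"rz":-1.9,"grip":0.3},{"x":-29,"y":-4,"z":-5,"rx":0,"ry":0,"rz":-1.9,"grip":0.3},{"x":-29,"y":-5,"z":-5,"rx":0,"ry":0,"rz":-1.9,"grip":0.3},{"x":-29,"y":-6,"z":-5,"rx":0,"ry":0,"rz":-1.9,"grip":0.3},{"x":-29,"y":-6,"z":-5,"rx":0,"ry":0,"rz":-1.9,"grip":0.3}]'
python3 -c "
from h import *
look('w4')"
```

```text
time: 5.3
eef_pos: [0.604, -0.0287, 0.2383]
tcp_rot: [0.637, 0.771, -0.001, -0.001]
contact_force: [0.3, -1.0, -3.6]
opening: 0.473
finger_force: 58.3
```

View pics/w4.png

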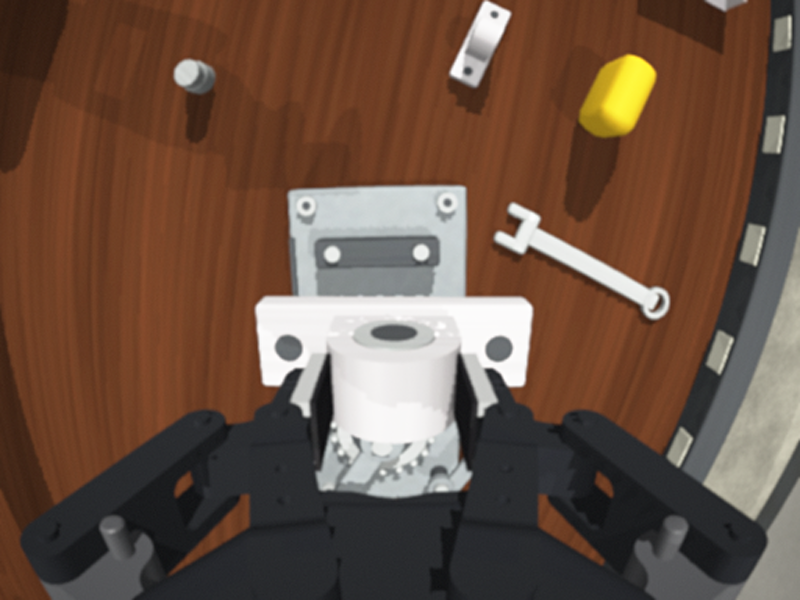

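The wrist view shows the plate's near corners at (290,191) and (466,187). The fixed jaw's top has corners (316,240), (438,237), (440,265) and (315,266). The held housing is square in the fingers at rows 300-385 and hides the sprung jaw.

```bash
python3 - <<'E'
from h import *
c=pickle.load(open('w4.pkl','rb'));f=1.5625;s=state();R=Ro.from_quat(s['tcp_rot']);M=R.as_matrix()
print('tool y ang',np.degrees(np.arctan2(M[1,1],M[0,1])))
P=lambda u,v,z:plane(c,u/f,v/f,'wrist',z)
ang=lambda a,b:np.degrees(np.arctan2(*(b-a)[1::-1]))
a,b=P(290,191,.02),P(466,187,.02);print('plate edge',a,b,np.linalg.norm(b-a),ang(a,b))
q=[P(*k,.044) for k in((316,240),(438,237),(440,265),(315,266))]
print('jaw',np.round(q,4),ang(q[0],q[1]),ang(q[3],q[2]),np.linalg.norm(q[1]-q[0]),np.linalg.norm(q[2]-q[1]))
b1,b2=P(332,254,.044),P(421,252,.044);print('bolts',b1,b2,ang(b1,b2))
p1,p2=P(306,206,.022),P(447,203,.022);print('pbolts',p1,p2,ang(p1,p2))
# housing in tool frame: foot top plane
z0=s['eef_pos'][2]-.016+.014
for k in((257,300),(532,300),(525,385),(264,385),(288,348),(499,348)):
    print('hous',np.round(R.inv().apply(P(*k,z0)-s['eef_pos'])*1000,1))
E
```

```text
tool y ang 10.725445929500177
plate edge [0.50945251 0.00768203 0.02      ] [0.65294184 0.0378646  0.02      ] 0.14662937888696076 11.87882983015643
jaw [[ 0.5415 -0.0254  0.044 ]
 [ 0.6357 -0.0051  0.044 ]
 [ 0.6419 -0.0268  0.044 ]
 [ 0.544  -0.0463  0.044 ]] 12.129421311093534 11.25984049805526 0.09630559528754842 0.02257506384982855
bolts [ 0.55597747 -0.034204    0.044     ] [ 0.6249331 -0.019479   0.044    ] 12.054072664208618
pbolts [ 0.5254365  -0.00238837  0.022     ] [0.63985178 0.02154998 0.022     ] 11.817158343501964
hous [ 26.5 -51.4   1.9]
hous [26.9 54.8  1.7]
hous [-9.5 55.5  2. ]
hous [ -9.8 -51.9   2.2]
hous [  6.9 -40.3   2. ]
hous [ 7.2 42.9  1.9]
```

```bash
python3 - <<'E'
from h import *
s=state();M=Ro.from_quat(s['tcp_rot']).as_matrix();print(s['eef_pos'])
for t in('w4','w3'):
    c=pickle.load(open(t+'.pkl','rb'));print(M.T@(-c["R"].T@c["t"]-s['eef_pos']),M.T@c["R"][2])
c=look('w5')
print(M.T@(-c["R"].T@c["t"]-state()['eef_pos']),state()['eef_pos'])
E
```

```text
[ 0.60466208 -0.03455716  0.23967234]
[ 0.07343109  0.00112365 -0.16588821] [-2.60316118e-01  1.89512525e-04  9.65523424e-01]
[0.35471224 0.10287825 0.00228543] [-0.2472158  -0.08035     0.96562323]
[ 6.58743475e-02 -9.55429710e-05 -1.67077992e-01] [ 0.60493873 -0.03169919  0.23938502]
```

The arm had still been settling, so the true in-hand offset is only about 1 mm. I'll hover over the slot and recheck.

```bash
python3 -m creep '[{"x":-6,"y":-3,"z":20,"rx":0,"ry":0,"rz":-1.1,"grip":0.3},{"x":-6,"y":-3,"z":20,"rx":0,"ry":0,"rz":0,"grip":0.3},{"x":-6,"y":-3,"z":20,"rx":0,"ry":0,"rz":0,"grip":0.3},{"x":-6,"y":-3,"z":20,"rx":0,"ry":0,"rz":0,"grip":0.3},{"x":-5,"y":-2,"z":20,"rx":0,"ry":0,"rz":0,"grip":0.3},{"x":0,"y":0,"z":20,"rx":0,"ry":0,"rz":0,"grip":0.3},{"x":0,"y":0,"z":15,"rx":0,"ry":0,"rz":0,"grip":0.3},{"x":0,"y":0,"z":0,"rx":0,"ry":0,"rz":0,"grip":0.3},{"x":0,"y":0,"z":0,"rx":0,"ry":0,"rz":0,"grip":0.3},{"x":0,"y":0,"z":0,"rx":0,"ry":0,"rz":0,"grip":0.3}]'
python3 - <<'E'
from h import *
look('w6');s=state();M=Ro.from_quat(s['tcp_rot']).as_matrix()
print(s['eef_pos'],np.degrees(np.arctan2(M[1,1],M[0,1])))
E
```

```text
time: 6.23
eef_pos: [0.598, -0.0585, 0.1052]
tcp_rot: [0.63, 0.776, 0.0, 0.0]
contact_force: [-0.6, -0.3, -2.5]
opening: 0.469
finger_force: 58.4
[ 0.59848628 -0.05863453  0.10597298] 11.872203022969675
```

View pics/w6.png

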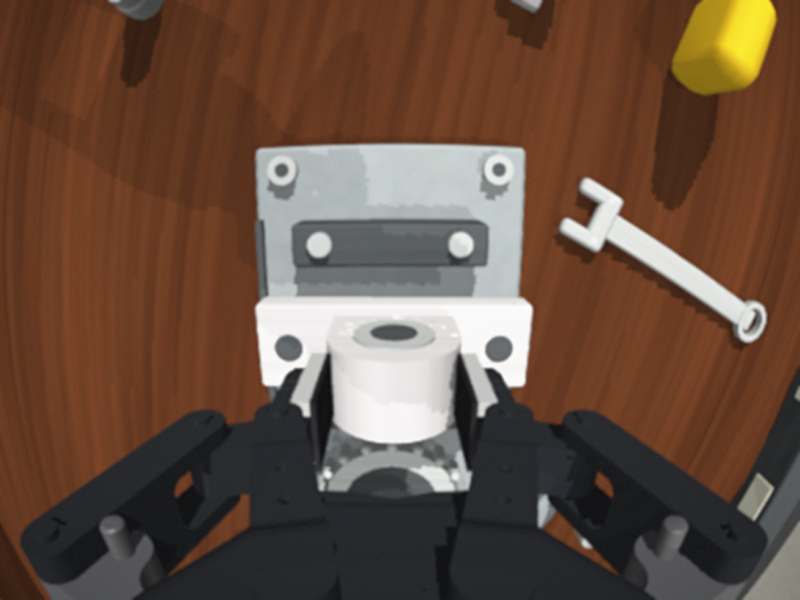

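The jaw top spans rows 222-265 and columns 293-487. The housing is still square, with holes at (288,348) and (499,348).

```bash
python3 - <<'E'
from h import *
c=pickle.load(open('w6.pkl','rb'));f=1.5625;s=state();M=Ro.from_quat(s['tcp_rot']).as_matrix()
P=lambda u,v,z:plane(c,u/f,v/f,'wrist',z)
e=s['eef_pos'];T=lambda X:np.round(M.T@(X-e)*1000,1)
print(M.T@(-c["R"].T@c["t"]-e))
for n,k,z in[('face',(293,265),.044),('face',(487,265),.044),('back',(295,221),.044),('back',(486,221),.044),('pl',(257,149),.02),('pl',(525,148),.02),('hole',(288,348),e[2]-.002),('hole',(499,348),e[2]-.002),('hE',(257,300),e[2]-.002),('hE',(532,300),e[2]-.002),('hE',(525,385),e[2]-.002),('hE',(264,385),e[2]-.002)]: print(n,T(P(*k,z)),np.round(P(*k,z),4))
E
```

```text
[ 0.06880368  0.00046941 -0.16606936]
face [ 22.4 -50.7  61.8] [ 0.5444 -0.0472  0.044 ]
face [22.3 47.8 62.1] [ 0.6409 -0.027   0.044 ]
back [ 44.8 -48.7  61.8] [ 0.5417 -0.0249  0.044 ]
back [44.7 46.4 62. ] [ 0.6349 -0.0053  0.044 ]
pl [ 83.1 -74.6  85.7] [0.5086 0.0073 0.02  ]
pl [83.5 72.5 86. ] [0.6524 0.038  0.02  ]
hole [  1.2 -41.3   1.9] [ 0.5578 -0.066   0.104 ]
hole [ 1.1 42.2  2.1] [ 0.6396 -0.0488  0.104 ]
hE [ 20.9 -52.4   1.9] [ 0.5429 -0.0489  0.104 ]
hE [20.9 54.1  2.1] [ 0.6472 -0.0271  0.104 ]
hE [-15.7  54.8   2.1] [ 0.6553 -0.0627  0.104 ]
hE [-15.6 -53.    1.9] [ 0.5498 -0.0848  0.104 ]
```

```bash
python3 -m creep '[{"x":-2,"y":-1,"z":5,"rx":0,"ry":0,"rz":0,"grip":0.3},{"x":-2,"y":-1,"z":10,"rx":0,"ry":0,"rz":0,"grip":0.3},{"x":0,"y":0,"z":12,"rx":0,"ry":0,"rz":0,"grip":0.3},{"x":0,"y":0,"z":12,"rx":0,"ry":0,"rz":0,"grip":0.3},{"x":0,"y":0,"z":10,"rx":0,"ry":0,"rz":0,"grip":0.3},{"x":0,"y":0,"z":8,"rx":0,"ry":0,"rz":0,"grip":0.3},{"x":0,"y":0,"z":6,"rx":0,"ry":0,"rz":0,"grip":0.3},{"x":0,"y":0,"z":3,"rx":0,"ry":0,"rz":0,"grip":0.3},{"x":0,"y":0,"z":1,"rx":0,"ry":0,"rz":0,"grip":0.3},{"x":0,"y":0,"z":0,"rx":0,"ry":0,"rz":0,"grip":0.3}]'
```

```text
time: 7.12
eef_pos: [0.5965, -0.0631, 0.0374]
tcp_rot: [0.63, 0.776, 0.0, 0.0]
contact_force: [-0.9, 0.2, -3.3]
opening: 0.472
finger_force: 58.4
```

```bash
python3 -m creep '[{"x":0,"y":0,"z":1,"rx":0,"ry":0,"rz":0,"grip":0.3},{"x":0,"y":0,"z":1,"rx":0,"ry":0,"rz":0,"grip":0.3},{"x":0,"y":0,"z":0,"rx":0,"ry":0,"rz":0,"grip":0.3},{"x":0,"y":0,"z":0,"rx":0,"ry":0,"rz":0,"grip":0.6},{"x":0,"y":0,"z":0,"rx":0,"ry":0,"rz":0,"grip":0.75},{"x":0,"y":0,"z":0,"rx":0,"ry":0,"rz":0,"grip":0.75},{"x":0,"y":0,"z":0,"rx":0,"ry":0,"rz":0,"grip":0.75},{"x":0,"y":0,"z":0,"rx":0,"ry":0,"rz":0,"grip":0.75},{"x":0,"y":0,"z":-10,"rx":0,"ry":0,"rz":0,"grip":0.75},{"x":0,"y":0,"z":-20,"rx":0,"ry":0,"rz":0,"grip":0.75}]'
python3 -m creep '[{"x":0,"y":0,"z":-25,"rx":0,"ry":0,"rz":0,"grip":0.75},{"x":0,"y":0,"z":-25,"rx":0,"ry":0,"rz":0,"grip":0.75},{"x":0,"y":0,"z":-25,"rx":0,"ry":0,"rz":0,"grip":0.75},{"x":0,"y":0,"z":-25,"rx":0,"ry":0,"rz":0,"grip":0.75},{"x":0,"y":0,"z":-25,"rx":0,"ry":0,"rz":0,"grip":0.75},{"x":0,"y":0,"z":-25,"rx":0,"ry":0,"rz":0,"grip":0.75},{"x":0,"y":0,"z":-20,"rx":0,"ry":0,"rz":0,"grip":0.75},{"x":0,"y":0,"z":-10,"rx":0,"ry":0,"rz":0,"grip":0.75},{"x":0,"y":0,"z":0,"rx":0,"ry":0,"rz":0,"grip":0.75},{"x":0,"y":0,"z":0,"rx":0,"ry":0,"rz":0,"grip":0.75}]'
python3 -c "
from h import *
look('w7');print(state()['eef_pos'])"
```

```text
time: 7.95
eef_pos: [0.5942, -0.0625, 0.0635]
tcp_rot: [0.63, 0.776, -0.001, -0.003]
contact_force: [0.5, 0.3, -0.6]
opening: 0.753
finger_force: 0.0
time: 8.78
eef_pos: [0.5963, -0.063, 0.2457]
tcp_rot: [0.63, 0.776, 0.0, 0.0]
contact_force: [0.0, 0.4, 0.1]
opening: 0.747
finger_force: 0.0
[ 0.59570482 -0.06289932  0.24420905]
```

View pics/w7.png

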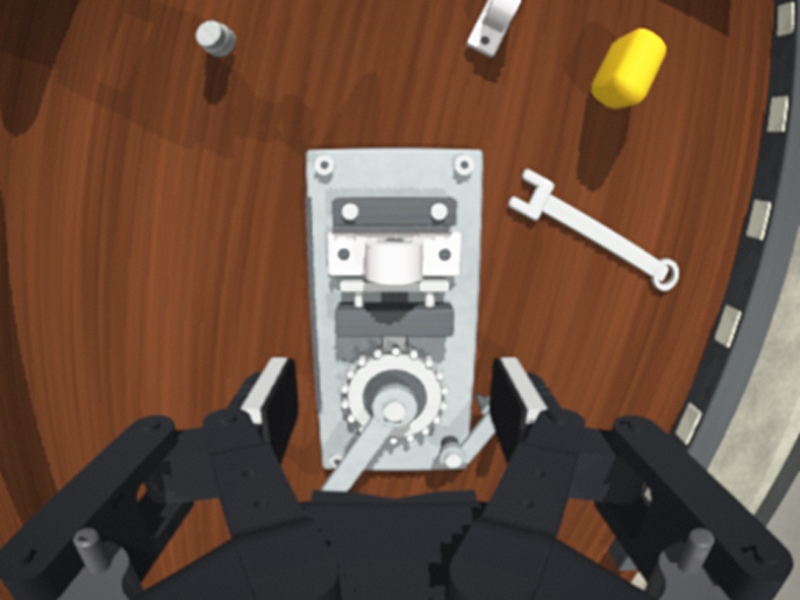

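The housing sits on the bed between the jaws, parallel to them. The wheel and lever hub are at (393,411), the lever points to lower left, the catch hinge is at (453,455) and its peg is hidden behind the right finger.

```bash
cat >> h.py <<'E'
A=np.radians(11.85);CX=np.array([np.cos(A),np.sin(A),0]);CY=np.array([-np.sin(A),np.cos(A),0]);OO=np.array([.6032,-.0850,0])
def cl(X):
    d=np.asarray(X)-OO;return np.round([d@CX*1000,d@CY*1000,d[2]*1000],1)
E
python3 - <<'E'
from h import *
c=pickle.load(open('w7.pkl','rb'));f=1.5625
P=lambda u,v,z:plane(c,u/f,v/f,'wrist',z)
for n,u,v,z in[('pl',307,150,.02),('pl',482,150,.02),('pl far',323,470,.02),('plfar',472,468,.02),('hub',393,411,.058),('wheel',393,393,.044),('hinge',453,455,.05),('armend',490,420,.044),('lever',345,490,.054),('hole',343,254,.034),('hole',444,254,.034),('face',333,228,.044),('face',456,228,.044),('padtop',340,281,.041),('padtop',448,281,.041),('foot back',330,276,.034),('foot back',460,276,.034)]:
    X=P(u,v,z);print(n,np.round(X,4),cl(X))
d=pickle.load(open('c0.pkl','rb'));S,D=d['scene'],d['side']
for n,a,b in[('grip top',(288,250),(414,199)),('grip bot',(291,269),(411,223)),('pegtop',(284,308),(339,245)),('pegbot',(290,326),(342,266))]:
    X,r=tri([ray(S,a[0]/f,a[1]/f,'scene'),ray(D,b[0]/f,b[1]/f,'side')]);print(n,np.round(X,4),np.round(r,4),cl(X))
# crops, enlarged side by side
a=cv2.resize(S['color'][140:240,150:280],None,fx=3,fy=3,interpolation=cv2.INTER_CUBIC)
b=cv2.resize(D['color'][110:210,200:330],None,fx=3,fy=3,interpolation=cv2.INTER_CUBIC)
cv2.imwrite('pics/crop.png',np.hstack([a,b]))
E
```

```text
pl [0.5083 0.008  0.02  ] [-73.7 110.5  20. ]
pl [0.6524 0.0383 0.02  ] [ 73.5 110.6  20. ]
pl far [ 0.5725 -0.3008  0.02  ] [ -74.3 -204.9   20. ]
plfar [ 0.724  -0.2669  0.02  ] [  80.8 -202.8   20. ]
hub [ 0.6244 -0.193   0.058 ] [  -1.4 -110.1   58. ]
wheel [ 0.6222 -0.1827  0.044 ] [ -1.4 -99.6  44. ]
hinge [ 0.6907 -0.2341  0.05  ] [  55.  -163.9   50. ]
armend [ 0.7164 -0.1937  0.044 ] [  88.5 -129.6   44. ]
lever [ 0.5978 -0.2941  0.054 ] [ -48.2 -203.5   54. ]
hole [ 0.5564 -0.0712  0.034 ] [-42.9  23.1  34. ]
hole [ 0.6385 -0.054   0.034 ] [40.9 23.1 34. ]
face [ 0.5453 -0.0499  0.044 ] [-49.5  46.2  44. ]
face [ 0.6417 -0.0297  0.044 ] [49.  46.2 44. ]
padtop [ 0.5586 -0.0926  0.041 ] [-45.2   1.7  41. ]
padtop [ 0.6459 -0.0743  0.041 ] [44.   1.7 41. ]
foot back [ 0.5491 -0.0919  0.034 ] [-54.4   4.4  34. ]
foot back [ 0.6561 -0.0694  0.034 ] [55.   4.4 34. ]
grip top [ 0.5748 -0.3243  0.1156] [0.004 0.004] [ -76.9 -228.4  115.6]
grip bot [ 0.5792 -0.3123  0.0604] [0.0016 0.0016] [ -70.2 -217.6   60.4]
pegtop [ 0.7321 -0.1629  0.0909] [0.001 0.001] [ 110.2 -102.7   90.9]
pegbot [ 0.7268 -0.1543  0.0394] [0.0006 0.0006] [106.7 -93.2  39.4]
```

View pics/crop.png

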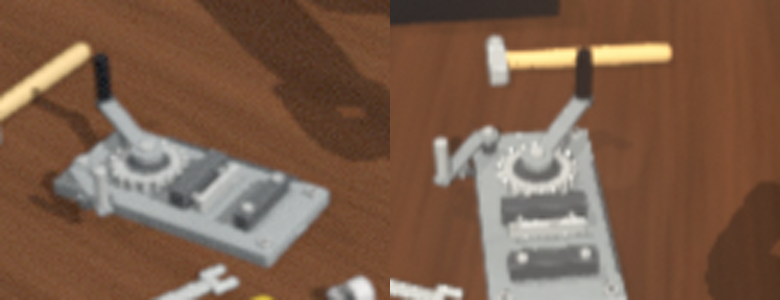

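The crops show the peg at scene (103,165-210) and side (440,140-183), and the grip at scene (101-105,55-98) and side (585,50-98), in crop pixels. I'll triangulate these.

```bash
python3 - <<'E'
from h import *
d=pickle.load(open('c0.pkl','rb'));S,D=d['scene'],d['side']
for n,a,b in[('grip top',(100,57),(585,50)),('grip bot',(104,97),(583,97)),('pegtop',(100,168),(440,141)),('pegbot',(104,210),(442,182))]:
    X,r=tri([ray(S,150+a[0]/3,140+a[1]/3,'scene'),ray(D,200+(b[0]-390)/3,110+b[1]/3,'side')]);print(n,np.round(X,4),np.round(r,4),cl(X))
H=np.array([55,-164]);W=np.array([-1.4,-110])
for n,u,v,z,nm,c in[('grip',102,77,.092,'scene',S),('grip',584,74,.092,'side',D),('peg',102,189,.072,'scene',S),('peg',441,161,.072,'side',D)]:
    X=plane(c,(150 if nm=='scene' else 200-130)+u/3,(140 if nm=='scene' else 110)+v/3,nm,z);q=cl(X);o=(W if n=='grip' else H)
    print(n,np.round(X,4),q,np.hypot(*(q[:2]-o)),np.degrees(np.arctan2(*(q[:2]-o)[::-1])))
E
```

```text
grip top [ 0.5748 -0.3292  0.117 ] [0.0027 0.0027] [ -77.9 -233.2  117. ]
grip bot [ 0.575  -0.3276  0.0516] [0.0015 0.0015] [ -77.4 -231.7   51.6]
pegtop [ 0.7311 -0.154   0.0981] [0. 0.] [111.  -93.8  98.1]
pegbot [ 0.7324 -0.1536  0.0372] [0.0003 0.0003] [112.4 -93.6  37.2]
grip [ 0.5834 -0.3175  0.092 ] [ -67.1 -223.5   92. ] 131.14396669309647 -120.06460284274179
grip [ 0.5743 -0.3177  0.092 ] [ -76.1 -221.8   92. ] 134.45939907644984 -123.74915968686895
peg [ 0.7352 -0.1494  0.072 ] [116.  -90.2  72. ] 95.7467492920778 50.4242850409439
peg [ 0.7309 -0.1496  0.072 ] [111.7 -89.4  72. ] 93.70192100485454 52.763218705796056
```

```bash
python3 -c "
from h import *
plan([.733,-.151,.125],-26.5,10)"
```

```text
xyz [-11.5  11.6  11.9] r [-0.01 -0.    3.84]
xyz [-10.6  12.4  11.9] r [-0.01 -0.    3.84]
xyz [-9.8 13.1 11.9] r [-0.01 -0.    3.84]
xyz [-8.9 13.7 11.9] r [-0.01 -0.    3.84]
xyz [-8.  14.3 11.9] r [-0.01 -0.    3.84]
xyz [-7.  14.8 11.9] r [-0.01 -0.    3.84]
xyz [-6.  15.2 11.9] r [-0.01 -0.    3.84]
xyz [-5.  15.5 11.9] r [-0.01 -0.    3.84]
xyz [-3.9 15.8 11.9] r [-0.01 -0.    3.84]
xyz [-2.8 16.1 11.9] r [-0.01 -0.    3.84]
```

```bash
python3 -m creep '[{"x":-11.5,"y":11.6,"z":11.9,"rx":0,"ry":0,"rz":3.84,"grip":0.6},{"x":-10.6,"y":12.4,"z":11.9,"rx":0,"ry":0,"rz":3.84,"grip":0.6},{"x":-9.8,"y":13.1,"z":11.9,"rx":0,"ry":0,"rz":3.84,"grip":0.6},{"x":-8.9,"y":13.7,"z":11.9,"rx":0,"ry":0,"rz":3.84,"grip":0.6},{"x":-8,"y":14.3,"z":11.9,"rx":0,"ry":0,"rz":3.84,"grip":0.6},{"x":-7,"y":14.8,"z":11.9,"rx":0,"ry":0,"rz":3.84,"grip":0.6},{"x":-6,"y":15.2,"z":11.9,"rx":0,"ry":0,"rz":3.84,"grip":0.6},{"x":-5,"y":15.5,"z":11.9,"rx":0,"ry":0,"rz":3.84,"grip":0.6},{"x":-3.9,"y":15.8,"z":11.9,"rx":0,"ry":0,"rz":3.84,"grip":0.6},{"x":-2.8,"y":16.1,"z":11.9,"rx":0,"ry":0,"rz":3.84,"grip":0.6}]'
python3 - <<'E'
from h import *
c=look('w8');s=state();print(s['eef_pos']);f=1.5625
M=Ro.from_quat(s['tcp_rot']).as_matrix();print(np.degrees(np.arctan2(M[1,1],M[0,1])))
for z in(.098,.046):print(proj(c,[.733,-.151,z],'wrist')*f)
E
```

```text
time: 9.67
eef_pos: [0.7329, -0.1512, 0.1225]
tcp_rot: [0.851, 0.524, -0.002, -0.002]
contact_force: [0.4, -0.3, 0.2]
opening: 0.601
finger_force: 0.0
[ 0.73316932 -0.15267447  0.11898166]
-26.93443809344146
[393.54106207 330.73051493]
[393.99720196 298.38510299]
```

View pics/w8.png

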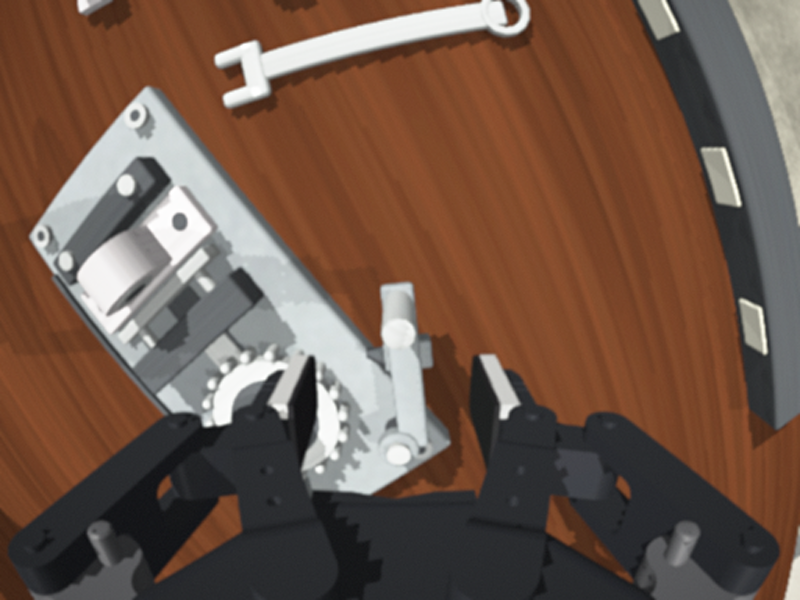

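The peg top is at (400,333), within about 2 mm of the prediction (393,331), and centred between the fingers. The hinge is at (398,452), so I'll go down around the peg.

```bash
python3 - <<'E'
from h import *
c=pickle.load(open('w8.pkl','rb'));f=1.5625
X=plane(c,400/f,333/f,'wrist',.098);Y=plane(c,398/f,452/f,'wrist',.06);print(X,cl(X),Y,cl(Y))
s=state();print(Ro.from_quat(s['tcp_rot']).inv().apply(X-s['eef_pos'])*1000)
E
python3 -m creep '[{"x":0,"y":1,"z":11,"rx":0,"ry":0,"rz":0,"grip":0.6},{"x":0,"y":0,"z":11,"rx":0,"ry":0,"rz":0,"grip":0.6},{"x":0,"y":0,"z":11,"rx":0,"ry":0,"rz":0,"grip":0.6},{"x":0,"y":0,"z":11,"rx":0,"ry":0,"rz":0,"grip":0.6},{"x":0,"y":0,"z":10,"rx":0,"ry":0,"rz":0,"grip":0.5},{"x":0,"y":0,"z":0,"rx":0,"ry":0,"rz":0,"grip":0.35},{"x":0,"y":0,"z":0,"rx":0,"ry":0,"rz":0,"grip":0.35},{"x":0,"y":0,"z":0,"rx":0,"ry":0,"rz":0,"grip":0.35},{"x":0,"y":0,"z":0,"rx":0,"ry":0,"rz":0,"grip":0.35},{"x":0,"y":0,"z":0,"rx":0,"ry":0,"rz":0,"grip":0.35}]' 20
```

```text
[ 0.73505222 -0.15321259  0.098     ] [115.  -93.8  98. ] [ 0.69464201 -0.23262895  0.06      ] [  59.2 -163.3   60. ]
[ 0.40259167  2.06708938 20.96735422]
time: 10.55
eef_pos: [0.7354, -0.152, 0.0739]
tcp_rot: [0.851, 0.526, 0.001, 0.001]
contact_force: [0.3, -0.6, -0.5]
opening: 0.353
finger_force: 0.0
```

```bash
python3 -m creep '[{"x":0,"y":-3,"z":5,"rx":0,"ry":0,"rz":0,"grip":0.35},{"x":-0.2,"y":-6,"z":3,"rx":0,"ry":0,"rz":-3.4,"grip":0.35},{"x":-0.2,"y":-6,"z":0,"rx":0,"ry":0,"rz":-3.4,"grip":0.35},{"x":-0.2,"y":-6,"z":0,"rx":0,"ry":0,"rz":-3.4,"grip":0.35},{"x":-0.2,"y":-6,"z":0,"rx":0,"ry":0,"rz":-3.4,"grip":0.35},{"x":-0.2,"y":-6,"z":0,"rx":0,"ry":0,"rz":-3.4,"grip":0.35},{"x":-0.2,"y":-6,"z":0,"rx":0,"ry":0,"rz":-3.4,"grip":0.35},{"x":-0.2,"y":-6,"z":0,"rx":0,"ry":0,"rz":-3.4,"grip":0.35},{"x":-0.2,"y":-6,"z":0,"rx":0,"ry":0,"rz":-3.4,"grip":0.35},{"x":0,"y":0,"z":0,"rx":0,"ry":0,"rz":0,"grip":0.35}]'
python3 -c "
from h import *
s=state();print(cl(s['eef_pos']))"
```

```text
time: 11.38
eef_pos: [0.6854, -0.1403, 0.0648]
tcp_rot: [0.703, 0.711, 0.0, 0.001]
contact_force: [-0.8, -0.1, 0.2]
opening: 0.349
finger_force: 0.1
[ 69.1 -71.   64.8]
```

```bash
python3 -m creep '[{"x":-0.2,"y":-4,"z":0,"rx":0,"ry":0,"rz":-3,"grip":0.35},{"x":-0.2,"y":-4,"z":0,"rx":0,"ry":0,"rz":-2,"grip":0.35},{"x":0,"y":-3,"z":0,"rx":0,"ry":0,"rz":-1,"grip":0.35},{"x":0,"y":-2,"z":0,"rx":0,"ry":0,"rz":0,"grip":0.35},{"x":0,"y":0,"z":0,"rx":0,"ry":0,"rz":0,"grip":0.35},{"x":0,"y":0,"z":0,"rx":0,"ry":0,"rz":0,"grip":0.35},{"x":0,"y":0,"z":0,"rx":0,"ry":0,"rz":0,"grip":0.35},{"x":0,"y":0,"z":0,"rx":0,"ry":0,"rz":0,"grip":0.35},{"x":0,"y":0,"z":0,"rx":0,"ry":0,"rz":0,"grip":0.35},{"x":0,"y":0,"z":0,"rx":0,"ry":0,"rz":0,"grip":0.35}]'
python3 -c "
from h import *
s=state();print(cl(s['eef_pos']),s['contact_force'],s['wrist_torque'])"
```

```text
time: 12.22
eef_pos: [0.6731, -0.1412, 0.0649]
tcp_rot: [0.665, 0.747, 0.0, 0.0]
contact_force: [2.9, 0.1, 1.3]
opening: 0.353
finger_force: 1.5
[ 56.9 -69.3  64.9] [2.89324053 0.11167299 1.33759361] [-0.0722664  -0.57203382 -0.00768268]
```

```bash
python3 -m creep '[{"x":0,"y":-2,"z":0,"rx":0,"ry":0,"rz":0,"grip":0.35},{"x":0,"y":-2,"z":0,"rx":0,"ry":0,"rz":0,"grip":0.35},{"x":0,"y":0,"z":0,"rx":0,"ry":0,"rz":0,"grip":0.35},{"x":0,"y":0,"z":0,"rx":0,"ry":0,"rz":0,"grip":0.35},{"x":0,"y":0,"z":0,"rx":0,"ry":0,"rz":0,"grip":0.35},{"x":0,"y":0,"z":0,"rx":0,"ry":0,"rz":0,"grip":0.35},{"x":0,"y":0,"z":0,"rx":0,"ry":0,"rz":0,"grip":0.35},{"x":0,"y":0,"z":0,"rx":0,"ry":0,"rz":0,"grip":0.35},{"x":0,"y":0,"z":0,"rx":0,"ry":0,"rz":0,"grip":0.35},{"x":0,"y":0,"z":0,"rx":0,"ry":0,"rz":0,"grip":0.35}]'
python3 -c "
from h import *
s=state();print(cl(s['eef_pos']),s['contact_force'],s['wrist_torque'])"
```

```text
time: 13.05
eef_pos: [0.6722, -0.1413, 0.065]
tcp_rot: [0.665, 0.747, 0.003, 0.004]
contact_force: [11.9, 0.5, -4.2]
opening: 0.35
finger_force: 6.0
[ 56.  -69.3  65. ] [11.86745432  0.47989075 -4.20099573] [ 0.08086114 -1.97585968  0.0742237 ]
```

```bash
python3 -m creep '[{"x":0,"y":-2,"z":0,"rx":0,"ry":0,"rz":0,"grip":0.35},{"x":0,"y":-1,"z":0,"rx":0,"ry":0,"rz":0,"grip":0.35},{"x":0,"y":0,"z":0,"rx":0,"ry":0,"rz":0,"grip":0.35},{"x":0,"y":0,"z":0,"rx":0,"ry":0,"rz":0,"grip":0.35},{"x":0,"y":0,"z":0,"rx":0,"ry":0,"rz":0,"grip":0.35},{"x":0,"y":0,"z":0,"rx":0,"ry":0,"rz":0,"grip":0.35},{"x":0,"y":0,"z":0,"rx":0,"ry":0,"rz":0,"grip":0.35},{"x":0,"y":0,"z":0,"rx":0,"ry":0,"rz":0,"grip":0.35},{"x":0,"y":0,"z":0,"rx":0,"ry":0,"rz":0,"grip":0.35},{"x":0,"y":0,"z":0,"rx":0,"ry":0,"rz":0,"grip":0.35}]'
python3 - <<'E'
from h import *
s=state();print(cl(s['eef_pos']),s['contact_force'])
c=look('w9');g=cv2.cvtColor(c['color'],cv2.COLOR_BGR2GRAY)
f=1.5625
H=[59,-163.5]
for a in(75,80,85.5):
    X=OO+CX*(H[0]+96*np.cos(np.radians(a)))/1000+CY*(H[1]+96*np.sin(np.radians(a)))/1000;X[2]=.098;print(a,cl(X),proj(c,X,'wrist'))
p=proj(c,[*s['eef_pos'][:2],.098],'wrist');print('tcp',p)
print(g[int(p[1])-8:int(p[1])+10:2,int(p[0])-30:int(p[0])+32:2])
E
```

```text
time: 13.88
eef_pos: [0.6718, -0.1414, 0.0651]
tcp_rot: [0.665, 0.747, 0.005, 0.006]
contact_force: [18.9, 1.8, -8.8]
opening: 0.353
finger_force: 9.5
[ 55.6 -69.3  65.1] [18.93176424  1.82525694 -8.76428234]
75 [ 83.8 -70.8  98. ] [307.06619904 247.42218301]
80 [ 75.7 -69.   98. ] [291.09578924 246.01834379]
85.5 [ 66.5 -67.8  98. ] [272.9480852  245.81808259]
tcp [251.43036064 250.43232795]
[[ 20 142 229 230 220 139  81 118 171 189 190 175 169 119 110 113 142 157
  169 180 183 191 199 200 197 194 190 175 152  90  38]
 [ 17 122 228 231 232 199  97 110 169 190 192 170 172 153 110 105 140 157
  172 191 203 211 223 227 222 216 208 187 162  94  29]
 [ 17 117 227 229 229 224 149 116 168 192 191 171 175 170  98  89 141 156
  182 214 230 232 232 231 229 229 228 211 178  97  30]
 [ 15 113 222 227 227 227 195 130 174 197 196 168 167 170  93  85 144 166
  206 228 229 230 229 226 221 220 221 221 210 116  38]
 [ 17 113 226 230 230 230 227 166 207 234 231 187 157 158  89  83 147 206
  227 225 223 223 223 222 221 217 215 216 212 131  44]
 [ 16 104 225 229 228 229 229 197 227 244 241 204 113  83  72  97 162 236
  229 222 218 215 217 217 218 216 216 213 207 137  56]
 [ 16  87 220 228 227 227 229 205 211 238 234 179  95  71  77 105 166 237
  233 227 225 221 212 210 210 212 211 212 206 142  69]
 [ 16 100 226 230 230 230 231 219 150 178 170 113  95  75  73 104 173 234
  234 233 233 232 218 208 206 204 205 205 202 141  72]
 [ 16 101 224 230 228 228 228 225 133  75  84 103 107  78  69 102 158 225
  229 229 229 229 221 217 208 203 201 199 177 120  57]]
```

The contact is stiff and the peg sits at the predicted home place, so the catch is home. I'll back off and lift.

```bash
python3 -m creep '[{"x":0,"y":4,"z":0,"rx":0,"ry":0,"rz":0,"grip":0.35},{"x":0,"y":5,"z":0,"rx":0,"ry":0,"rz":0,"grip":0.4},{"x":0,"y":5,"z":0,"rx":0,"ry":0,"rz":0,"grip":0.45},{"x":0,"y":0,"z":-5,"rx":0,"ry":0,"rz":0,"grip":0.45},{"x":0,"y":0,"z":-15,"rx":0,"ry":0,"rz":0,"grip":0.45},{"x":0,"y":0,"z":-15,"rx":0,"ry":0,"rz":0,"grip":0.45},{"x":0,"y":0,"z":-15,"rx":0,"ry":0,"rz":0,"grip":0.45},{"x":0,"y":0,"z":-15,"rx":0,"ry":0,"rz":0,"grip":0.45},{"x":0,"y":0,"z":-15,"rx":0,"ry":0,"rz":0,"grip":0.45},{"x":0,"y":0,"z":-5,"rx":0,"ry":0,"rz":0,"grip":0.45}]'
python3 -c "
from h import *
plan([.575,-.326,.145],-20.5,10)"
```

```text
time: 14.77
eef_pos: [0.6814, -0.141, 0.1547]
tcp_rot: [0.665, 0.747, 0.001, 0.003]
contact_force: [0.1, 0.2, 1.3]
opening: 0.454
finger_force: 0.0
xyz [-17.1 -12.7   0.9] r [0.04 0.01 2.72]
xyz [-17.7 -11.9   1. ] r [0.04 0.01 2.72]
xyz [-18.3 -11.    1. ] r [0.04 0.01 2.72]
xyz [-18.8 -10.2   1. ] r [0.04 0.01 2.72]
xyz [-19.2  -9.3   1. ] r [0.04 0.01 2.72]
xyz [-19.6  -8.3   1. ] r [0.04 0.01 2.72]
xyz [-20.   -7.4   1. ] r [0.04 0.01 2.72]
xyz [-20.3  -6.4   1. ] r [0.04 0.01 2.72]
xyz [-20.6  -5.5   1. ] r [0.04 0.01 2.72]
xyz [-20.9  -4.5   1. ] r [0.04 0.01 2.72]
```

```bash
python3 -m creep '[{"x":-17.1,"y":-12.7,"z":0,"rx":0,"ry":0,"rz":2.72,"grip":0.6},{"x":-17.7,"y":-11.9,"z":0,"rx":0,"ry":0,"rz":2.72,"grip":0.6},{"x":-18.3,"y":-11,"z":0,"rx":0,"ry":0,"rz":2.72,"grip":0.6},{"x":-18.8,"y":-10.2,"z":0,"rx":0,"ry":0,"rz":2.72,"grip":0.6},{"x":-19.2,"y":-9.3,"z":0,"rx":0,"ry":0,"rz":2.72,"grip":0.6},{"x":-19.6,"y":-8.3,"z":0,"rx":0,"ry":0,"rz":2.72,"grip":0.6},{"x":-20,"y":-7.4,"z":0,"rx":0,"ry":0,"rz":2.72,"grip":0.6},{"x":-20.3,"y":-6.4,"z":0,"rx":0,"ry":0,"rz":2.72,"grip":0.6},{"x":-20.6,"y":-5.5,"z":0,"rx":0,"ry":0,"rz":2.72,"grip":0.6},{"x":-20.9,"y":-4.5,"z":0,"rx":0,"ry":0,"rz":2.72,"grip":0.6}]'
python3 - <<'E'
from h import *
from plant import optics
c=look('w10');s=state();R=Ro.from_quat(s['tcp_rot']);print(s['eef_pos'])
g=cv2.cvtColor(c['color'],cv2.COLOR_BGR2HSV)
# dark blob (black grip) seen around predicted place in wrist image
p=proj(c,[.575,-.326,.12],'wrist');q=proj(c,[.575,-.326,.054],'wrist');print('pred top/bot',p,q)
v=g[...,2];print(v[int(q[1])-30:int(p[1])+30:5,int(p[0])-40:int(p[0])+42:4])
E
```

```text
time: 15.6
eef_pos: [0.5724, -0.3259, 0.1499]
tcp_rot: [0.823, 0.569, -0.0, -0.0]
contact_force: [0.2, -0.5, -0.2]
opening: 0.598
finger_force: 0.0
[ 0.5706223  -0.32949037  0.14992246]
pred top/bot [254.99694984 208.30997966] [254.24209472 184.64657044]
[[136 131 125 127 129 129 123  94 234 234 234 235 236 234  89  86  83  93
   97  91 133]
 [129 122 123 125 130 129 129 124 235 234 236 235 236 234  92  92  84  92
   95  95 135]
 [126 128 120 126 126 129 129 126 235 236 236 238 237 235 105  90  87  84
   94  95 137]
 [122 127 122 124 124 128 128 125 226 199 143 135 162 222  98  93  88  84
   91  96 144]
 [133 127 129 119 125 125 127 126 126  47  33  32  28 115  89  94  91  84
   85  94 143]
 [138 136 141 136 138 128 139 140  69  34  35  32  30  25 132  97  92  90
   83  95 148]
 [138 135 136 141 136 138 137 138  38  36  32  34  30  28  74  98  94  89
   83 101 145]
 [130 136 135 141 138 138 138 143  32  36  33  40  30  26  43  96  96  92
   87  90 145]
 [128 136 133 135 140 137 140 138  33  47  50  53  54  52  27  93 102  92
   91  94 146]
 [130 128 137 131 141 138 138 130  42  48  46  51  50  50  48  88  98  94
   91  89 140]
 [137 127 135 133 134 139 136 132  51  51  45  48  47  46  46  84  94 100
   94  89 133]
 [140 127 127 137 129 139 139 140  51  51  49  50  46  42  39  89  94 101
   94  96 131]
 [142 136 126 136 130 131 139 136 140  70  49  48  41  47  93  86  95  94
  100  96 134]
 [136 140 128 128 138 128 137 139 138 137 140 139 140 130  93  85  90  93
  100  93 137]
 [133 140 135 124 132 131 129 139 137 139 136 138 139 142  95  90  83  95
   96  96 115]
 [135 136 140 128 126 137 127 137 139 139 136 138 139 139 139  93  86  89
   94  99 109]
 [138 134 140 138 121 134 132 128 138 140 139 134 142 140 142 137  91  84
   95  97  93]]
```

```bash
python3 - <<'E'
from h import *
c=pickle.load(open('w10.pkl','rb'));s=state();R=Ro.from_quat(s['tcp_rot']);X=plane(c,259,204,'wrist',.12);q=cl(X);d=q[:2]-[-1.4,-110]
print(X,q,np.hypot(*d),np.degrees(np.arctan2(d[1],d[0])),R.inv().apply(X-s['eef_pos'])*1000)
E
```

```text
[ 0.57872041 -0.3240098   0.12      ] [ -73.  -228.9  120. ] 138.7939840194812 -121.05579217930367 [ 8.09498713  5.61605586 29.89817316]
```

```bash
python3 -m creep '[{"x":3,"y":2,"z":0,"rx":0,"ry":0,"rz":0,"grip":0.6},{"x":3,"y":2,"z":0,"rx":0,"ry":0,"rz":0,"grip":0.6},{"x":0,"y":0,"z":10,"rx":0,"ry":0,"rz":0,"grip":0.6},{"x":0,"y":0,"z":10,"rx":0,"ry":0,"rz":0,"grip":0.6},{"x":0,"y":0,"z":15,"rx":0,"ry":0,"rz":0,"grip":0.6},{"x":0,"y":0,"z":15,"rx":0,"ry":0,"rz":0,"grip":0.6},{"x":0,"y":0,"z":15,"rx":0,"ry":0,"rz":0,"grip":0.6},{"x":0,"y":0,"z":10,"rx":0,"ry":0,"rz":0,"grip":0.5},{"x":0,"y":0,"z":10,"rx":0,"ry":0,"rz":0,"grip":0.4},{"x":0,"y":0,"z":0,"rx":0,"ry":0,"rz":0,"grip":0.4}]'
python3 - <<'E'
from h import *
s=state();R=Ro.from_quat(s['tcp_rot']);M=R.as_matrix();q=cl(s['eef_pos']);d=q[:2]-[-1.4,-110]
print(s['eef_pos'],q,np.hypot(*d),np.degrees(np.arctan2(d[1],d[0])),np.degrees(np.arctan2(M[1,1],M[0,1]))-11.85-90,s['contact_force'])
E
```

```text
time: 16.48
eef_pos: [0.5774, -0.3197, 0.0608]
tcp_rot: [0.822, 0.57, -0.001, -0.003]
contact_force: [-0.4, -0.2, -0.6]
opening: 0.398
finger_force: 0.0
[ 0.57736241 -0.31968226  0.06084902] [ -73.5 -224.4   60.8] 135.22488676275532 -122.2209655893749 -122.39870231192165 [-0.42279545 -0.15233105 -0.6065668 ]
```

```bash
python3 -m creep '[{"x":-3,"y":-4,"z":-3,"rx":0,"ry":0,"rz":0,"grip":0.4},{"x":0.3,"y":-8.5,"z":0,"rx":0,"ry":0,"rz":3.5,"grip":0.4},{"x":0.3,"y":-8.5,"z":0,"rx":0,"ry":0,"rz":3.5,"grip":0.4},{"x":0.3,"y":-8.5,"z":0,"rx":0,"ry":0,"rz":3.5,"grip":0.4},{"x":0.3,"y":-8.5,"z":0,"rx":0,"ry":0,"rz":3.5,"grip":0.4},{"x":0.3,"y":-8.5,"z":0,"rx":0,"ry":0,"rz":3.5,"grip":0.4},{"x":0.3,"y":-8.5,"z":0,"rx":0,"ry":0,"rz":3.5,"grip":0.4},{"x":0,"y":-3,"z":0,"rx":0,"ry":0,"rz":0,"grip":0.4},{"x":0,"y":0,"z":0,"rx":0,"ry":0,"rz":0,"grip":0.4},{"x":0,"y":0,"z":0,"rx":0,"ry":0,"rz":0,"grip":0.4}]'
cat >> h.py <<'E'
def lev():
    s=state();M=Ro.from_quat(s['tcp_rot']).as_matrix();q=cl(s['eef_pos']);d=q[:2]-[-1.4,-110];a=np.degrees(np.arctan2(d[1],d[0]))
    F=M.T@s['contact_force'];print('r %.1f ang %.1f (lever %.2f) toolang %.1f Ftool'%(np.hypot(*d),a,np.radians(a+143),np.degrees(np.arctan2(M[1,1],M[0,1]))-11.85-90),np.round(F,1),'z',round(s['eef_pos'][2],4),'ff',round(s['finger_force'],1),'t',s['time'])
E
python3 -c "
from h import *
lev()"
```

```text
time: 17.32
eef_pos: [0.529, -0.2944, 0.0686]
tcp_rot: [0.912, 0.411, 0.0, 0.001]
contact_force: [0.4, 0.7, -0.4]
opening: 0.4
finger_force: 0.0
r 139.3 ang -145.1 (lever -0.04) toolang -143.3 Ftool [ 0.8 -0.2  0.4] z 0.0686 ff 0.0 t 17.3167
```

```bash
python3 -m creep '[{"x":0,"y":-3,"z":0,"rx":0,"ry":0,"rz":0,"grip":0.4},{"x":0,"y":-2,"z":0,"rx":0,"ry":0,"rz":0,"grip":0.4},{"x":0,"y":-2,"z":0,"rx":0,"ry":0,"rz":0,"grip":0.4},{"x":0,"y":0,"z":0,"rx":0,"ry":0,"rz":0,"grip":0.4},{"x":0,"y":0,"z":0,"rx":0,"ry":0,"rz":0,"grip":0.4},{"x":0,"y":0,"z":0,"rx":0,"ry":0,"rz":0,"grip":0.4},{"x":0,"y":0,"z":0,"rx":0,"ry":0,"rz":0,"grip":0.4},{"x":0,"y":0,"z":0,"rx":0,"ry":0,"rz":0,"grip":0.4},{"x":0,"y":0,"z":0,"rx":0,"ry":0,"rz":0,"grip":0.4},{"x":0,"y":0,"z":0,"rx":0,"ry":0,"rz":0,"grip":0.4}]'
python3 -c "
from h import *
lev()"
```

```text
time: 18.15
eef_pos: [0.5292, -0.2945, 0.0686]
tcp_rot: [0.912, 0.41, 0.005, 0.009]
contact_force: [15.9, -13.1, -13.7]
opening: 0.405
finger_force: 10.0
r 139.3 ang -145.0 (lever -0.03) toolang -143.4 Ftool [ 0.8 20.3 14.1] z 0.0686 ff 10.0 t 18.15
```

```bash
python3 -m creep '[{"x":0,"y":10,"z":0,"rx":0,"ry":0,"rz":0,"grip":0.4},{"x":0.6,"y":14,"z":0,"rx":0,"ry":0,"rz":-6,"grip":0.4},{"x":0.6,"y":14,"z":0,"rx":0,"ry":0,"rz":-6,"grip":0.4},{"x":0.6,"y":14,"z":0,"rx":0,"ry":0,"rz":-6,"grip":0.4},{"x":0.6,"y":14,"z":0,"rx":0,"ry":0,"rz":-6,"grip":0.4},{"x":0.6,"y":14,"z":0,"rx":0,"ry":0,"rz":-6,"grip":0.4},{"x":0.6,"y":14,"z":0,"rx":0,"ry":0,"rz":-6,"grip":0.4},{"x":0.6,"y":14,"z":0,"rx":0,"ry":0,"rz":-6,"grip":0.4},{"x":0.6,"y":14,"z":0,"rx":0,"ry":0,"rz":-6,"grip":0.4},{"x":0.6,"y":14,"z":0,"rx":0,"ry":0,"rz":-6,"grip":0.4}]'
python3 -c "
from h import *
lev()"
```

```text
time: 18.98
eef_pos: [0.6471, -0.3296, 0.0671]
tcp_rot: [0.624, 0.782, -0.002, -0.001]
contact_force: [-4.5, -4.5, 0.8]
opening: 0.397
finger_force: 2.8
r 138.5 ang -92.4 (lever 0.88) toolang -89.0 Ftool [-3.4 -5.4 -0.7] z 0.0671 ff 2.8 t 18.9833
```

```bash
python3 -m creep '[{"x":0,"y":7,"z":0,"rx":0,"ry":0,"rz":0,"grip":0.4},{"x":0,"y":6,"z":0,"rx":0,"ry":0,"rz":0,"grip":0.4},{"x":0,"y":2,"z":0,"rx":0,"ry":0,"rz":0,"grip":0.4},{"x":0,"y":2,"z":0,"rx":0,"ry":0,"rz":0,"grip":0.4},{"x":0,"y":0,"z":0,"rx":0,"ry":0,"rz":0,"grip":0.4},{"x":0,"y":0,"z":0,"rx":0,"ry":0,"rz":0,"grip":0.4},{"x":0,"y":0,"z":0,"rx":0,"ry":0,"rz":0,"grip":0.4},{"x":0,"y":0,"z":0,"rx":0,"ry":0,"rz":0,"grip":0.4},{"x":0,"y":0,"z":0,"rx":0,"ry":0,"rz":0,"grip":0.4},{"x":0,"y":0,"z":0,"rx":0,"ry":0,"rz":0,"grip":0.4}]'
python3 -c "
from h import *
lev()"
```

```text
time: 19.82
eef_pos: [0.6626, -0.3256, 0.0671]
tcp_rot: [0.626, 0.78, -0.002, -0.001]
contact_force: [-4.8, -4.3, 1.2]
opening: 0.4
finger_force: 3.1
r 138.1 ang -85.8 (lever 1.00) toolang -89.4 Ftool [-3.2 -5.6 -1.2] z 0.0671 ff 3.1 t 19.8167
```

```bash
python3 -m creep '[{"x":0,"y":3,"z":0,"rx":0,"ry":0,"rz":0,"grip":0.4},{"x":0,"y":2,"z":0,"rx":0,"ry":0,"rz":0,"grip":0.4},{"x":0,"y":0,"z":0,"rx":0,"ry":0,"rz":0,"grip":0.4},{"x":0,"y":0,"z":0,"rx":0,"ry":0,"rz":0,"grip":0.4},{"x":0,"y":0,"z":0,"rx":0,"ry":0,"rz":0,"grip":0.4},{"x":0,"y":0,"z":0,"rx":0,"ry":0,"rz":0,"grip":0.4},{"x":0,"y":0,"z":0,"rx":0,"ry":0,"rz":0,"grip":0.4},{"x":0,"y":0,"z":0,"rx":0,"ry":0,"rz":0,"grip":0.4},{"x":0,"y":0,"z":0,"rx":0,"ry":0,"rz":0,"grip":0.4},{"x":0,"y":0,"z":0,"rx":0,"ry":0,"rz":0,"grip":0.4}]'
python3 -c "
from h import *
lev()"
```

```text
time: 20.65
eef_pos: [0.6624, -0.3255, 0.0668]
tcp_rot: [0.626, 0.78, -0.006, -0.007]
contact_force: [-18.7, -5.3, 6.6]
opening: 0.404
finger_force: 9.7
r 138.0 ang -85.9 (lever 1.00) toolang -89.4 Ftool [ -1.1 -19.5  -6.3] z 0.0668 ff 9.7 t 20.65
```

```bash
python3 -m creep '[{"x":0.5,"y":-17,"z":0,"rx":0,"ry":0,"rz":6,"grip":0.4},{"x":0.5,"y":-17,"z":0,"rx":0,"ry":0,"rz":6,"grip":0.4},{"x":0.5,"y":-17,"z":0,"rx":0,"ry":0,"rz":6,"grip":0.4},{"x":0.5,"y":-17,"z":0,"rx":0,"ry":0,"rz":6,"grip":0.4},{"x":0.5,"y":-17,"z":0,"rx":0,"ry":0,"rz":6,"grip":0.4},{"x":0.5,"y":-17,"z":0,"rx":0,"ry":0,"rz":6,"grip":0.4},{"x":0.5,"y":-17,"z":0,"rx":0,"ry":0,"rz":6,"grip":0.4},{"x":0.5,"y":-17,"z":0,"rx":0,"ry":0,"rz":6,"grip":0.4},{"x":0.5,"y":-15,"z":0,"rx":0,"ry":0,"rz":6,"grip":0.4},{"x":0,"y":0,"z":0,"rx":0,"ry":0,"rz":0,"grip":0.4}]'
python3 -c "
from h import *
lev()"
```

```text
time: 21.48
eef_pos: [0.5312, -0.2923, 0.0691]
tcp_rot: [0.913, 0.408, 0.004, 0.006]
contact_force: [9.8, -7.8, -7.5]
opening: 0.403
finger_force: 5.8
r 136.2 ang -145.0 (lever -0.04) toolang -143.6 Ftool [ 0.7 12.4  7.7] z 0.0691 ff 5.8 t 21.4833
```

```bash
python3 -m creep '[{"x":0.2,"y":17,"z":0,"rx":0,"ry":0,"rz":-6,"grip":0.4},{"x":0.2,"y":17,"z":0,"rx":0,"ry":0,"rz":-6,"grip":0.4},{"x":0.2,"y":17,"z":0,"rx":0,"ry":0,"rz":-6,"grip":0.4},{"x":0.2,"y":17,"z":0,"rx":0,"ry":0,"rz":-6,"grip":0.4},{"x":0.2,"y":17,"z":0,"rx":0,"ry":0,"rz":-6,"grip":0.4},{"x":0.2,"y":17,"z":0,"rx":0,"ry":0,"rz":-6,"grip":0.4},{"x":0.2,"y":17,"z":0,"rx":0,"ry":0,"rz":-6,"grip":0.4},{"x":0.2,"y":17,"z":0,"rx":0,"ry":0,"rz":-6,"grip":0.4},{"x":0.2,"y":16,"z":0,"rx":0,"ry":0,"rz":-6,"grip":0.4},{"x":0,"y":2,"z":0,"rx":0,"ry":0,"rz":0,"grip":0.4}]'
python3 -c "
from h import *
lev()"
```

```text
time: 22.32
eef_pos: [0.6634, -0.3308, 0.0655]
tcp_rot: [0.624, 0.782, -0.004, -0.011]
contact_force: [-21.8, 0.8, 8.2]
opening: 0.403
finger_force: 10.4
r 143.2 ang -86.1 (lever 0.99) toolang -89.0 Ftool [  5.8 -21.2  -7.7] z 0.0655 ff 10.4 t 22.3167
```

```bash
python3 -m creep '[{"x":1,"y":-17,"z":0,"rx":0,"ry":0,"rz":6,"grip":0.4},{"x":0.6,"y":-17,"z":0,"rx":0,"ry":0,"rz":6,"grip":0.4},{"x":0.6,"y":-17,"z":0,"rx":0,"ry":0,"rz":6,"grip":0.4},{"x":0.6,"y":-17,"z":0,"rx":0,"ry":0,"rz":6,"grip":0.4},{"x":0.6,"y":-17,"z":0,"rx":0,"ry":0,"rz":6,"grip":0.4},{"x":0.6,"y":-17,"z":0,"rx":0,"ry":0,"rz":6,"grip":0.4},{"x":0.6,"y":-17,"z":0,"rx":0,"ry":0,"rz":6,"grip":0.4},{"x":0.6,"y":-17,"z":0,"rx":0,"ry":0,"rz":6,"grip":0.4},{"x":0.6,"y":-15,"z":0,"rx":0,"ry":0,"rz":6,"grip":0.4},{"x":0,"y":0,"z":0,"rx":0,"ry":0,"rz":0,"grip":0.4}]'
python3 - <<'E'
from h import *
from plant import optics
lev()
c=optics.read_camera('side');pickle.dump(c,open('s2.pkl','wb'));o=pickle.load(open('c0.pkl','rb'))['side']
ys=np.arange(-50,64,3)
print(ys)
for x in(-40,40):
  for n,d in(('old',o),('new',c)):
    g=cv2.cvtColor(d['color'],cv2.COLOR_BGR2GRAY);r=[]
    for y in ys:
        X=OO+CX*x/1000+CY*y/1000;X[2]=.044;u,v=proj(d,X,'side');r.append(int(cv2.getRectSubPix(g,(3,1),(float(u),float(v))).mean()))
    print(x,n,r)
E
```

```text
time: 23.15
eef_pos: [0.5271, -0.2978, 0.0679]
tcp_rot: [0.912, 0.409, 0.0, -0.0]
contact_force: [0.6, 0.2, 0.6]
opening: 0.397
finger_force: 0.0
r 143.1 ang -144.7 (lever -0.03) toolang -143.5 Ftool [ 0.5  0.4 -0.6] z 0.0679 ff 0.0 t 23.15
[-50 -47 -44 -41 -38 -35 -32 -29 -26 -23 -20 -17 -14 -11  -8  -5  -2   1
   4   7  10  13  16  19  22  25  28  31  34  37  40  43  46  49  52  55
  58  61]
-40 old [115, 111, 111, 112, 112, 112, 111, 108, 105, 102, 102, 105, 110, 114, 148, 178, 201, 211, 206, 197, 188, 185, 182, 175, 170, 165, 169, 175, 178, 173, 160, 155, 155, 175, 188, 192, 178, 161]
-40 new [172, 172, 170, 158, 143, 128, 116, 114, 113, 114, 115, 116, 114, 111, 106, 105, 110, 127, 158, 187, 214, 215, 216, 220, 227, 234, 229, 220, 198, 185, 182, 183, 186, 191, 196, 196, 181, 163]
40 old [138, 120, 115, 111, 112, 113, 114, 113, 110, 106, 102, 101, 101, 105, 119, 143, 159, 173, 176, 178, 181, 183, 184, 181, 178, 175, 175, 179, 179, 177, 164, 150, 136, 133, 135, 135, 131, 125]
40 new [183, 183, 179, 172, 157, 141, 126, 117, 114, 113, 114, 117, 118, 115, 111, 105, 106, 110, 138, 166, 188, 201, 204, 217, 228, 235, 231, 216, 189, 163, 164, 164, 162, 150, 142, 138, 134, 127]
```

```bash
python3 -m creep '[{"x":0.6,"y":17,"z":0,"rx":0,"ry":0,"rz":-6,"grip":0.4},{"x":0.6,"y":17,"z":0,"rx":0,"ry":0,"rz":-6,"grip":0.4},{"x":0.6,"y":17,"z":0,"rx":0,"ry":0,"rz":-6,"grip":0.4},{"x":0.6,"y":17,"z":0,"rx":0,"ry":0,"rz":-6,"grip":0.4},{"x":0.6,"y":17,"z":0,"rx":0,"ry":0,"rz":-6,"grip":0.4},{"x":0.6,"y":17,"z":0,"rx":0,"ry":0,"rz":-6,"grip":0.4},{"x":0.6,"y":17,"z":0,"rx":0,"ry":0,"rz":-6,"grip":0.4},{"x":0.6,"y":14,"z":0,"rx":0,"ry":0,"rz":-6,"grip":0.4},{"x":0.6,"y":10,"z":0,"rx":0,"ry":0,"rz":-6,"grip":0.4},{"x":0,"y":0,"z":0,"rx":0,"ry":0,"rz":0,"grip":0.4}]'
python3 -c "
from h import *
lev()"
```

```text
time: 24.03
eef_pos: [0.6587, -0.3368, 0.0652]
tcp_rot: [0.623, 0.782, -0.001, -0.006]
contact_force: [-6.4, 3.1, 1.3]
opening: 0.402
finger_force: 3.0
r 147.9 ang -88.4 (lever 0.95) toolang -88.9 Ftool [ 4.5 -5.5 -1.2] z 0.0652 ff 3.0 t 24.0333
```

```bash
python3 -m creep '[{"x":1,"y":3,"z":0,"rx":0,"ry":0,"rz":0,"grip":0.4},{"x":1,"y":3,"z":0,"rx":0,"ry":0,"rz":0,"grip":0.4},{"x":1,"y":2,"z":0,"rx":0,"ry":0,"rz":0,"grip":0.4},{"x":1,"y":2,"z":0,"rx":0,"ry":0,"rz":0,"grip":0.4},{"x":0,"y":0,"z":0,"rx":0,"ry":0,"rz":0,"grip":0.4},{"x":0,"y":0,"z":0,"rx":0,"ry":0,"rz":0,"grip":0.4},{"x":0,"y":0,"z":0,"rx":0,"ry":0,"rz":0,"grip":0.4},{"x":0,"y":0,"z":0,"rx":0,"ry":0,"rz":0,"grip":0.4},{"x":0,"y":0,"z":0,"rx":0,"ry":0,"rz":0,"grip":0.4},{"x":0,"y":0,"z":0,"rx":0,"ry":0,"rz":0,"grip":0.4}]'
python3 -c "
from h import *
lev()"
```

```text
time: 24.87
eef_pos: [0.6648, -0.3361, 0.0652]
tcp_rot: [0.625, 0.781, -0.004, -0.004]
contact_force: [-10.4, -7.1, 0.4]
opening: 0.401
finger_force: 5.6
r 148.7 ang -86.1 (lever 0.99) toolang -89.2 Ftool [ -4.7 -11.7  -0.2] z 0.0652 ff 5.6 t 24.8667
```

```bash
python3 -m creep '[{"x":2,"y":2,"z":0,"rx":0,"ry":0,"rz":0,"grip":0.4},{"x":1,"y":2,"z":0,"rx":0,"ry":0,"rz":0,"grip":0.4},{"x":0,"y":0,"z":0,"rx":0,"ry":0,"rz":0,"grip":0.4},{"x":0,"y":0,"z":0,"rx":0,"ry":0,"rz":0,"grip":0.4},{"x":0,"y":0,"z":0,"rx":0,"ry":0,"rz":0,"grip":0.4},{"x":0,"y":0,"z":0,"rx":0,"ry":0,"rz":0,"grip":0.4},{"x":0,"y":0,"z":0,"rx":0,"ry":0,"rz":0,"grip":0.4},{"x":0,"y":0,"z":0,"rx":0,"ry":0,"rz":0,"grip":0.4},{"x":0,"y":0,"z":0,"rx":0,"ry":0,"rz":0,"grip":0.4},{"x":0,"y":0,"z":0,"rx":0,"ry":0,"rz":0,"grip":0.4}]'
python3 -c "
from h import *
lev()"
```

```text
time: 25.7
eef_pos: [0.6646, -0.3362, 0.0651]
tcp_rot: [0.624, 0.781, -0.008, -0.005]
contact_force: [-18.0, -14.6, 0.3]
opening: 0.401
finger_force: 10.3
r 148.8 ang -86.2 (lever 0.99) toolang -89.1 Ftool [-10.3 -20.8   0.1] z 0.0651 ff 10.3 t 25.7
```

```bash
python3 -m creep '[{"x":0.5,"y":-17,"z":0,"rx":0,"ry":0,"rz":6,"grip":0.4},{"x":0.5,"y":-17,"z":0,"rx":0,"ry":0,"rz":6,"grip":0.4},{"x":0.5,"y":-17,"z":0,"rx":0,"ry":0,"rz":6,"grip":0.4},{"x":0.5,"y":-17,"z":0,"rx":0,"ry":0,"rz":6,"grip":0.4},{"x":0.5,"y":-17,"z":0,"rx":0,"ry":0,"rz":6,"grip":0.4},{"x":0.5,"y":-17,"z":0,"rx":0,"ry":0,"rz":6,"grip":0.4},{"x":0.5,"y":-17,"z":0,"rx":0,"ry":0,"rz":6,"grip":0.4},{"x":0.5,"y":-17,"z":0,"rx":0,"ry":0,"rz":6,"grip":0.4},{"x":0.5,"y":-16,"z":0,"rx":0,"ry":0,"rz":6,"grip":0.4},{"x":0,"y":0,"z":0,"rx":0,"ry":0,"rz":0,"grip":0.4}]'
python3 - <<'E'
from h import *
from plant import optics
lev()
c=optics.read_camera('side');pickle.dump(c,open('s3.pkl','wb'));o=pickle.load(open('s2.pkl','rb'))
ys=np.arange(-50,64,3)
for x in(-40,40):
  for n,d in(('old',o),('new',c)):
    g=cv2.cvtColor(d['color'],cv2.COLOR_BGR2GRAY);r=[]
    for y in ys:
        X=OO+CX*x/1000+CY*y/1000;X[2]=.044;u,v=proj(d,X,'side');r.append(int(cv2.getRectSubPix(g,(3,1),(float(u),float(v))).mean()))
    print(x,n,r)
E
```

```text
time: 26.53
eef_pos: [0.529, -0.2956, 0.0677]
tcp_rot: [0.912, 0.411, 0.0, -0.0]
contact_force: [0.6, 0.1, -0.7]
opening: 0.398
finger_force: 0.0
r 140.1 ang -144.7 (lever -0.03) toolang -143.4 Ftool [0.5 0.4 0.7] z 0.0677 ff 0.0 t 26.5333
-40 old [172, 172, 170, 158, 143, 128, 116, 114, 113, 114, 115, 116, 114, 111, 106, 105, 110, 127, 158, 187, 214, 215, 216, 220, 227, 234, 229, 220, 198, 185, 182, 183, 186, 191, 196, 196, 181, 163]
-40 new [172, 174, 175, 175, 174, 163, 151, 135, 123, 119, 116, 115, 115, 115, 117, 119, 120, 136, 164, 192, 217, 216, 215, 219, 226, 234, 229, 220, 198, 184, 181, 183, 186, 191, 195, 196, 181, 164]
40 old [183, 183, 179, 172, 157, 141, 126, 117, 114, 113, 114, 117, 118, 115, 111, 105, 106, 110, 138, 166, 188, 201, 204, 217, 228, 235, 231, 216, 189, 163, 164, 164, 162, 150, 142, 138, 134, 127]
40 new [183, 184, 181, 177, 172, 163, 148, 132, 117, 113, 112, 113, 113, 113, 111, 108, 108, 111, 138, 164, 186, 196, 197, 211, 224, 233, 230, 216, 189, 163, 164, 163, 161, 150, 142, 138, 134, 127]
```

```bash
python3 -m creep '[{"x":0,"y":-3,"z":0,"rx":0,"ry":0,"rz":0,"grip":0.4},{"x":0,"y":-2,"z":0,"rx":0,"ry":0,"rz":0,"grip":0.4},{"x":0,"y":-2,"z":0,"rx":0,"ry":0,"rz":0,"grip":0.4},{"x":0,"y":0,"z":0,"rx":0,"ry":0,"rz":0,"grip":0.4},{"x":0,"y":0,"z":0,"rx":0,"ry":0,"rz":0,"grip":0.4},{"x":0,"y":0,"z":0,"rx":0,"ry":0,"rz":0,"grip":0.4},{"x":0,"y":0,"z":0,"rx":0,"ry":0,"rz":0,"grip":0.4},{"x":0,"y":0,"z":0,"rx":0,"ry":0,"rz":0,"grip":0.4},{"x":0,"y":0,"z":0,"rx":0,"ry":0,"rz":0,"grip":0.4},{"x":0,"y":0,"z":0,"rx":0,"ry":0,"rz":0,"grip":0.4}]'
python3 -c "
from h import *
lev()"
```

```text
time: 27.42
eef_pos: [0.5286, -0.295, 0.0679]
tcp_rot: [0.911, 0.411, 0.003, 0.006]
contact_force: [11.5, -7.8, -8.3]
opening: 0.402
finger_force: 6.7
r 140.0 ang -145.1 (lever -0.04) toolang -143.3 Ftool [ 1.7 13.7  8.5] z 0.0679 ff 6.7 t 27.4167
```

```bash
python3 -m creep '[{"x":0,"y":3,"z":0,"rx":0,"ry":0,"rz":0,"grip":0.4},{"x":0,"y":2,"z":0,"rx":0,"ry":0,"rz":0,"grip":0.5},{"x":0,"y":3,"z":0,"rx":0,"ry":0,"rz":0,"grip":0.65},{"x":0,"y":0,"z":0,"rx":0,"ry":0,"rz":0,"grip":0.65},{"x":0,"y":0,"z":-10,"rx":0,"ry":0,"rz":0,"grip":0.65},{"x":0,"y":0,"z":-20,"rx":0,"ry":0,"rz":0,"grip":0.65},{"x":0,"y":0,"z":-25,"rx":0,"ry":0,"rz":0,"grip":0.65},{"x":0,"y":0,"z":-25,"rx":0,"ry":0,"rz":0,"grip":0.65},{"x":0,"y":0,"z":-25,"rx":0,"ry":0,"rz":0,"grip":0.65},{"x":0,"y":0,"z":-25,"rx":0,"ry":0,"rz":0,"grip":0.65}]'
python3 - <<'E'
from h import *
from plant import optics
c=look('w11');s=state();print(s['eef_pos'],s['contact_force'])
g=cv2.cvtColor(c['color'],cv2.COLOR_BGR2GRAY)
# side view: expected grip at lever 0 (black), peg at home, compare before/after
d=optics.read_camera('side');o=pickle.load(open('c0.pkl','rb'))['side']
pickle.dump(d,open('s4.pkl','wb'))
v=cv2.cvtColor(d['color'],cv2.COLOR_BGR2HSV)[...,2];m=(v<70)
for a in(-143,-140,-137):
    X=OO+CX*(-1.4+140*np.cos(np.radians(a)))/1000+CY*(-110+140*np.sin(np.radians(a)))/1000;X[2]=.092;print(a,proj(d,X,'side'))
u,w=[int(k) for k in proj(d,X,'side')]
ys,xs=np.nonzero(m[w-20:w+20,u-20:u+20]);print('dark blob centre',xs.mean()+u-20,ys.mean()+w-20,len(xs))
H=[59,-163.5]
for a in(51,85.5,89):
    X=OO+CX*(H[0]+96*np.cos(np.radians(a)))/1000+CY*(H[1]+96*np.sin(np.radians(a)))/1000;X[2]=.08;print('peg',a,proj(d,X,'side'))
E
```

```text
time: 28.25
eef_pos: [0.53, -0.2965, 0.1996]
tcp_rot: [0.912, 0.411, 0.0, 0.0]
contact_force: [0.6, -0.2, -0.4]
opening: 0.651
finger_force: 0.0
[ 0.53256423 -0.29843138  0.20631024] [ 1.90113435 -0.66696584  3.7214693 ]
-143 [275.47642662 138.16176518]
-140 [274.03474854 137.3753926 ]
-137 [272.53407202 136.6348294 ]
dark blob centre 275.35 139.31666666666666 60
peg 51 [214.65277711 162.11300683]
peg 85.5 [230.14228043 164.79624299]
peg 89 [231.82964092 164.73045449]
```

```bash
python3 - <<'E'
from h import *
d=pickle.load(open('s4.pkl','rb'))['color'];s2=pickle.load(open('s2.pkl','rb'))['color'];o=pickle.load(open('c0.pkl','rb'))['side']['color']
for n,i in(('old',o),('s2',s2),('s4',d)):
    g=cv2.cvtColor(i,cv2.COLOR_BGR2GRAY)
    for r in(160,165):print(n,r,g[r,208:246:2])
E
python3 -m creep '[{"x":0,"y":0,"z":0,"rx":0,"ry":0,"rz":0,"grip":0.65},{"x":0,"y":0,"z":0,"rx":0,"ry":0,"rz":0,"grip":0.65},{"x":0,"y":0,"z":0,"rx":0,"ry":0,"rz":0,"grip":0.65},{"x":0,"y":0,"z":0,"rx":0,"ry":0,"rz":0,"grip":0.65},{"x":0,"y":0,"z":0,"rx":0,"ry":0,"rz":0,"grip":0.65},{"x":0,"y":0,"z":0,"rx":0,"ry":0,"rz":0,"grip":0.65},{"x":0,"y":0,"z":0,"rx":0,"ry":0,"rz":0,"grip":0.65},{"x":0,"y":0,"z":0,"rx":0,"ry":0,"rz":0,"grip":0.65},{"x":0,"y":0,"z":0,"rx":0,"ry":0,"rz":0,"grip":0.65},{"x":0,"y":0,"z":0,"rx":0,"ry":0,"rz":0,"grip":0.65}]'
```

```text
old 160 [ 86  86  87 115 185 161  74 133 178 176 149 145 101 110 168 174 224 200
 193]
old 165 [ 85  88  85  92 181 173 143 176 141 104 129 171 178 180 215 210 195 112
 128]
s2 160 [ 85  88  88  83  84  85  87  86  82  85 162 212 212  95 167 185 217 205
 195]
s2 165 [ 86  89  86  81  86  86  87  84  82 110 162 179 181 121 206 216 202 114
 131]
s4 160 [ 87  88  88  85  85  87  88  88  83  87 165 215 215  97 168 188 221 206
 197]
s4 165 [ 86  90  87  83  88  88  88  85  83 112 165 182 184 123 211 222 207 116
 133]
time: 29.18
eef_pos: [0.5302, -0.2968, 0.1975]
tcp_rot: [0.912, 0.41, -0.0, 0.0]
contact_force: [0.1, -0.4, -0.7]
opening: 0.649
finger_force: 0.0
```

The peg is still home (columns 228-232, where home is predicted) and the lever is at its rear stop, so I'm handing in.

```bash
python3 -c "
from plant import sign_off
print(sign_off())"
```

```text
the job is handed in; nothing more can be done
None
```

I handed the job in at about 29 s: the housing is in the clamp, the catch is home, the jaw has had three full lever strokes, and the lever is back on its rear stop. The pad's push-back I could only estimate from how far the jaw moved, at about 10 mm or more. The hand-in gave no verdict.

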